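Check a tacked guard frame for square with a sprung slide rule

TASK

Check the tacked blue frame for square with the slide rule: on the red diagonal first and then the blue one, hook the rule's loop over the far pin, draw the rule back until its fork butts firmly but gently on the near pin, and hold it there still for about a second. Then leave the rule let go, closed and flat on the frame along the longer diagonal, loop over its far pin and fork towards its near pin (either one if they agree within 3 mm). Never press hard on the pins, as the frame is only tacked, and leave the other things where they are.

Things in the scene. Friction and masses are not known exactly. Their poses are not given: they have to be found in the camera images.
- rule: Slide rule, 0.36 kg, 294 mm long, starts flat on the table. Origin: underside, below the grip block's middle; +x along the rule to the loop. Aluminium channel 36 mm wide, 10 thick, x = -134 (tips of the fork) to +60 mm. Black grip block on the origin: 50 mm along x, 24 wide in y (pinch this), from 13 to 45 mm above the underside. Measure with the underside 2 to 5 mm above the frame's top.
- tongue (a joint): How far the yellow tongue with the loop is drawn out of the rule (m), 0 closed to 0.05. A spring pulls it in with 2 N at 0, rising to 4.5 N at 0.05; it closes by itself when eased off. With loop and fork both tight on their pins, the pins' centres are 0.270 m + this value + the fork's setting apart (setting unknown, up to 10 mm either way, the same for both diagonals: compare the values only).
- loop (a point): Middle of the loop's opening, level with the underside, on the rule's axis at x = +133 mm + tongue value. Opening 34 mm long (x), 24 wide (y), in a yellow plate 9 mm thick; end bar 10 mm, side bars 6 mm. The far pin goes through it from below; drawing the rule back, the end bar's inner face (17 mm beyond this point) pulls on the pin's far side.
- fork (a point): Nominal middle of the flat bottom of the fork's notch, at x = -120 mm in the rule, level with its underside. The steel fork is clamped tight up to 10 mm nearer or farther out than this point, so where it butts must be felt. The notch opens to -x, 24 mm wide between prongs, 14 deep. It butts on the near pin's side that looks to the frame's middle, 6 mm from that pin's centre.
- frame: Blue flat-bar frame, 240 by 260 mm, fixed. Origin: table level, middle of the frame; x from near bar (robot side) to far bar, y left. Bars 40 wide, 11 high; steel gusset strips 50 wide, 12 high run from each pin 80 mm inwards on the diagonal. Near pins at x -100, y +-110 mm. The far bar (x +100) is out of place along y by up to 14 mm either way. Clamp block, 34 high, at the near bar's middle.
- red_near: Near left pin, red tip: near end of the red diagonal. Round steel, diameter 12 mm, straight to 22 mm above its foot, then tapered to a top at 26 mm. Origin: its centre at its foot, 12 mm above the table. Rigid: no more than 12 N may act on a pin; 5 to 8 N of butting force (on top of the spring) is right. The pins of a diagonal are 285 to 310 mm apart.
- red_far: Far right pin, red tip, other end of the red diagonal. Same shape and origin.
- blue_near: Near right pin, blue tip, start of the blue diagonal. Same shape and origin.
- blue_far: Far left pin, blue tip, other end of the blue diagonal. Same shape and origin.
- roller_blank: Bystander: brass disc, diameter 36, 10 mm high, inside the frame. Origin under its centre.
- collar: Bystander: steel collar, diameter 32, 10 mm high, inside the frame. Origin under its centre.
- hammer: Bystander: hammer lying to the left of the rule.
- wrench: Bystander: wrench lying to the right of the frame.
- driver: Bystander: screwdriver lying to the right of the frame.
- jar: Bystander: amber jar, diameter 70, 100 mm high, left or right of the frame.
- mug: Bystander: red mug, 85 mm high, left or right of the frame.

How it is judged (in metres and radians):
On the way, in this order (a step that is already met when the one before it is completed fails the run):
1. the red diagonal is measured: loop pulling on the far red pin, fork butted on the near red pin, rule still (above 1.5 N at the far pin and 4 N at the near pin for 0.7 s) (contact force between rule and red_near above 4 N and contact force between rule and red_far above 1.5 N and value of joint tongue above 0.003 m and horizontal distance between fork and red_near below 0.02 m and horizontal distance between loop and red_far below 0.02 m and linear speed of rule below 0.01 m/s), for 0.7 s.
2. the blue diagonal is measured in the same way (contact force between rule and blue_near above 4 N and contact force between rule and blue_far above 1.5 N and value of joint tongue above 0.003 m and horizontal distance between fork and blue_near below 0.02 m and horizontal distance between loop and blue_far below 0.02 m and linear speed of rule below 0.01 m/s), for 0.7 s.
At the end, for the whole second after the job is handed in: The rule is let go, at rest and flat on the frame (underside 8 to 17 mm up, tilt under 0.06 rad), tongue closed within 12 mm, the longer diagonal's far pin within 16 mm of the loop's middle and its near pin within 85 mm of the fork; either diagonal if the far bar is under 2 mm out (((y of red_far in the frame of frame above -0.112 m and (horizontal distance between loop and blue_far below 0.016 m and horizontal distance between fork and blue_near below 0.085 m)) or (y of red_far in the frame of frame below -0.108 m and (horizontal distance between loop and red_far below 0.016 m and horizontal distance between fork and red_near below 0.085 m))) and height (world z) of rule between 0.008 and 0.017 m and angle between rule's own z axis and vertical below 0.06 rad and height (world z) of loop below 0.022 m and linear speed of rule below 0.01 m/s and angular speed of rule below 0.05 rad/s and value of joint tongue below 0.012 m); the robot touches nothing.
It fails at once if more than 12 N on a pin (contact force between anything else and red_near above 12 N or contact force between anything else and red_far above 12 N or contact force between anything else and blue_near above 12 N or contact force between anything else and blue_far above 12 N).
It fails at once if a bystander is moved more than 25 mm (distance of any of roller_blank, collar, hammer, wrench, driver, jar, mug from where it was at the start of the episode above 0.025 m).
It also fails if it takes over 72 s, if anything falls off the work surface, if the arm or the gripper's body presses on something with over 40 N, if the wrist force passes 120 N, or if a joint passes its speed limit or range.

ROBOT

A 6-joint arm with a two-finger parallel gripper is mounted at the origin on the work surface. World frame = base frame: x ahead of the robot, y to its left, z up, the work surface at z = 0. Lengths are in mm, angles in degrees, forces in N, time in s.
With the tool pointing down it reaches from about 350 to 850 mm from the base axis. Payload 8.1 kg.
Tool frame: the origin (TCP) lies midway between the tips of the shut fingers; the grasp point (between the pads) lies 19 mm behind it (r.tcp_to_grasp is the distance from the TCP to the grasp point, in mm); z points along the fingers, y is the direction in which the jaws open and shut (so a half turn about z gives the same grasp; the last joint's range is limited). The gripper opens to 85 mm and grips with 20 to 120 N. Pads are 22 mm wide; open, the fingers measure 114 mm over their backs; the gripper's body (76 mm by 85 mm) begins 54 mm behind the grasp point. The pads swing forward as they close: fully open they stand 13 mm farther back than shut.
Start: joints at [-76.284, 7.471, 85.268, -0, 87.261, -4.893], TCP at [191.492, -568.627, 231.292] pointing down, gripper open.
Joint ranges: [-169.43, 169.43], [-51.17, 129.36], [1.28, 143.12], [-76.62, 256.62], [0, 156.53], [-152.29, 152.29]. Speed limits (degrees/s): [136.94, 136.94, 159.86, 180, 180, 180].

INTERFACE

Orientations are given as [roll, pitch, yaw] about the fixed x, y, z axes, in that order (R = Rz(yaw) Ry(pitch) Rx(roll)).
In Python, from bench import r gives the robot as it stands.
- The arm moves only by the tool jog_arm, never from a script. Its argument "targets" is a list of rows, each a list of 7 numbers: the shift along the tool's x, y, z in m, then the turn, a rotation vector about the tool's x, y, z in rad, then the closure, from 0 (fully open) to 1 (shut). In form: [[dx, dy, dz, wx, wy, wz, claw], ...]. A call has 1 to 5 rows; each row is the pose to reach, as a shift and turn from the pose commanded when the call began, along the tool's axes at that moment; what a row does not reach only later rows make up. A row lasts 1/12 s, in which the tool goes at most 41.7 mm and 7.16 degrees, less where a joint would pass 70% of its speed; a pose out of reach is approached as far as the arm can. A call with a gripper value outside its range is refused whole. The fingers move at their own pace and stop on an object; "newtons" is the grip in N (left out, the last holds). Time passes only in rows, so rows that repeat a pose let the fingers close. It gives the time, the measured TCP pose, the force and the opening at its end, in the units of the state.
- r.sense(): the state, without advancing time (a new reading comes with each control period).
- r.snapshot(name): name is "side" or "top"; returns a dict with "pixels" (400x640x3 uint8, red, green, blue), "fx", "fy", "cx", "cy" (pixels), "dist" ([k1, k2, p1, p2, k3] as OpenCV has them; the pictures are not rectified), "origin" and "attitude" of the camera in the world. Camera axes: x right, y down, z forward; pixel columns grow to the right and rows downward; lengths in mm; the calibration is good to about 2 mm. A picture is of the moment at which its call begins. There is no depth.
- r.hand_in(): hands the job in, once; it reports no verdict.
The state is a dict: "time": time; "joint_pos": joint angles; "qd": joint speeds; "joint_efforts": joint torques, N m; "tool_pos": TCP position; "tcp_rot": TCP orientation; "ft_force": force on the tool from outside, world axes, zero at the start; "wrist_torque": the same for the moment, N m; "finger_gap": finger opening in mm.
Only numpy, scipy, OpenCV 4.12 (cv2) and the standard library are available. Lean on these libraries where they do the work, as an engineer would, in place of code of your own. Each camera call takes 0.05 s, during which the arm holds its last target.

## Working session

There is one attempt and no reset: what is moved stays moved. The work goes in short steps, Python scripts to look and compute and a tool call to move; the robot and the scene stay as the last step left them, time stands still between calls to the robot, and variables do not carry over. Pictures are saved under pics/ and viewed, and the job is handed in when it is done.

Besides the shell and the picture viewer there is one more tool, called after "Request:" as name(argument=value, ...) on one line, values as JSON. jog_arm: Moves the arm, as the interface text tells. Its arguments: {"type":"object","properties":{"targets":{"type":"array","items":{"type":"array","items":{"type":"number"}}},"newtons":{"type":"number"}},"required":["targets"]}

```bash
ls; mkdir -p pics; python3 - <<'E'
from bench import r
import cv2,json
print(r.sense())
for n in("top","side"):
    s=r.snapshot(n); cv2.imwrite(f"pics/{n}0.png",s["pixels"][:,:,::-1])
    print(n,{k:v for k,v in s.items() if k!="pixels"})
E
```

```text
pics
{'time': 0.0, 'joint_pos': array([-7.62828233e+01,  7.51490517e+00,  8.53302674e+01,  1.42845479e-06,
        8.72610853e+01, -4.89310811e+00]), 'qd': array([-0.01358668,  0.0026825 ,  0.0689111 , -0.07406202, -0.05233319,
       -0.00235695]), 'joint_efforts': array([ 1.03943315e-03, -5.69406009e+01, -5.00549912e+01, -2.48829483e-04,
        1.48976332e-02,  4.23762486e-06]), 'tool_pos': array([ 191.36665365, -568.08013287,  230.23707448]), 'tcp_rot': array([-1.79894130e+02, -9.06490022e-03,  1.86102764e+01]), 'ft_force': array([ 0.49661002, -0.21784707,  0.37311837]), 'wrist_torque': array([0.03707854, 0.00631364, 0.01495157]), 'finger_gap': 85.43820034118946}
top {'fx': 465.9446982714236, 'fy': 465.9446982714236, 'cx': 320.0730691036167, 'cy': 195.74343390172154, 'dist': array([0.03391409, 0.        , 0.        , 0.        , 0.        ]), 'origin': array([ 449.29814072,   31.81018228, 1292.75414069]), 'attitude': array([-176.52618484,   -0.3679788 ,  -91.01244446])}
side {'fx': 452.299143185661, 'fy': 452.299143185661, 'cx': 307.0491303292354, 'cy': 197.40860900785154, 'dist': array([-0.02302221,  0.        ,  0.        ,  0.        ,  0.        ]), 'origin': array([-16.51493784, 961.76469012, 685.31511169]), 'attitude': array([-1.21002498e+02, -1.17324871e-01, -1.49066749e+02])}
```

View pics/top0.png

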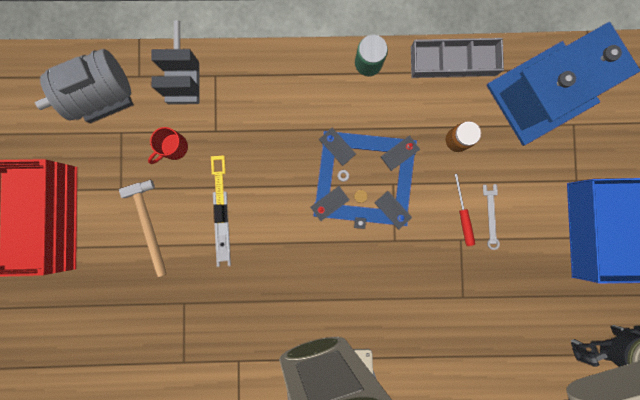

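View pics/side0.png

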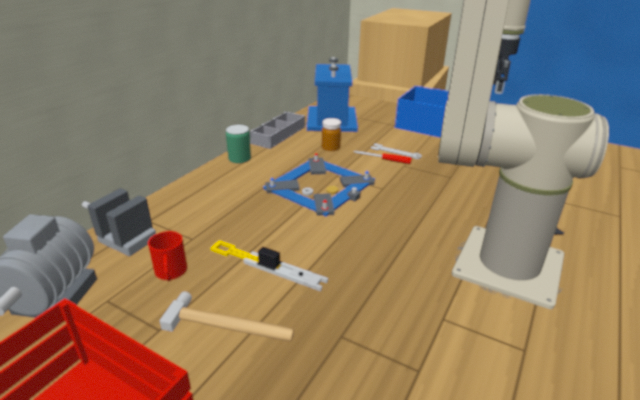

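The top view shows the rule at about (220,210) with its loop pointing up (+x), and the frame around (364,180). The red pins are near (321,210) and (410,146), the blue ones near (402,218) and (330,138). Next I'll zoom in and measure.

```bash
cat > h.py <<'E'
import numpy as np,cv2
from scipy.spatial.transform import Rotation as R
from bench import r
def cam(s):
    K=np.array([[s['fx'],0,s['cx']],[0,s['fy'],s['cy']],[0,0,1]])
    return K,np.array(s['dist']),np.array(s['origin']),R.from_euler('xyz',s['attitude'],degrees=True).as_matrix()
def ray(s,uv):
    K,d,o,A=cam(s)
    p=cv2.undistortPoints(np.array(uv,float).reshape(-1,1,2),K,d).reshape(-1,2)
    return o,(A@np.c_[p,np.ones(len(p))].T).T
def onplane(s,uv,z):
    o,v=ray(s,uv); t=(z-o[2])/v[:,2]; return o+v*t[:,None]
def proj(s,P):
    K,d,o,A=cam(s)
    q=(A.T@(np.array(P,float).reshape(-1,3)-o).T).T
    return cv2.projectPoints(q,np.zeros(3),np.zeros(3),K,d)[0].reshape(-1,2)
def blobs(img,lo,hi,box,mina=3):
    hsv=cv2.cvtColor(img,cv2.COLOR_RGB2HSV)
    m=cv2.inRange(hsv,lo,hi); k=np.zeros_like(m); x0,y0,x1,y1=box; k[y0:y1,x0:x1]=m[y0:y1,x0:x1]
    n,l,st,c=cv2.connectedComponentsWithStats(k)
    return [(c[i].round(2),st[i]) for i in range(1,n) if st[i][4]>=mina],k
def crop(s,box,f,name):
    x0,y0,x1,y1=box
    cv2.imwrite(name,cv2.resize(s['pixels'][y0:y1,x0:x1,::-1],None,fx=f,fy=f,interpolation=cv2.INTER_NEAREST))
E
python3 - <<'E'
from h import *
s=r.snapshot("top"); t=r.snapshot("side")
np.save('top.npy',s,allow_pickle=True);np.save('side.npy',t,allow_pickle=True)
crop(s,(300,120,430,235),6,'pics/ft.png'); crop(s,(190,140,250,280),4,'pics/rt.png'); crop(t,(255,145,385,225),6,'pics/fs.png'); crop(t,(200,230,335,295),5,'pics/rs.png')
E
```

```text
(no output)
```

View pics/ft.png

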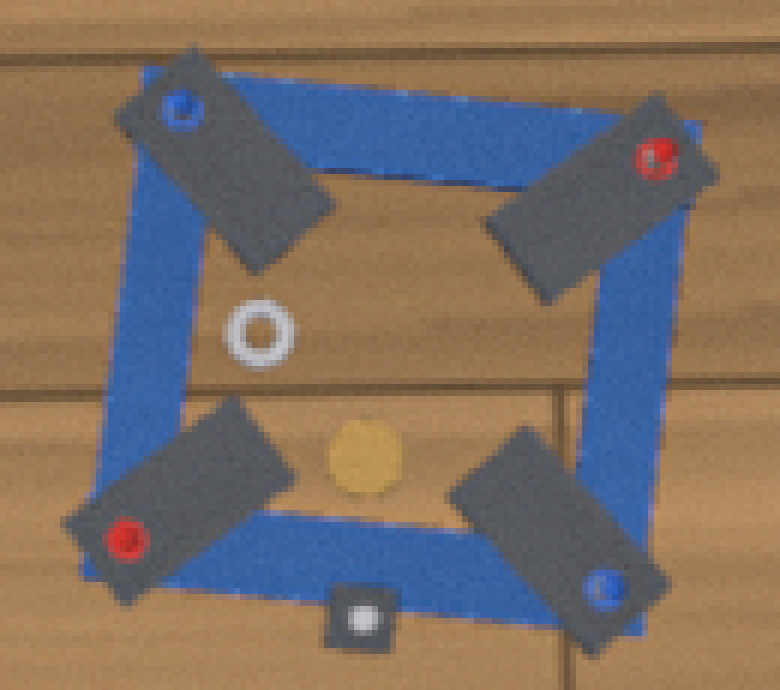

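View pics/fs.png

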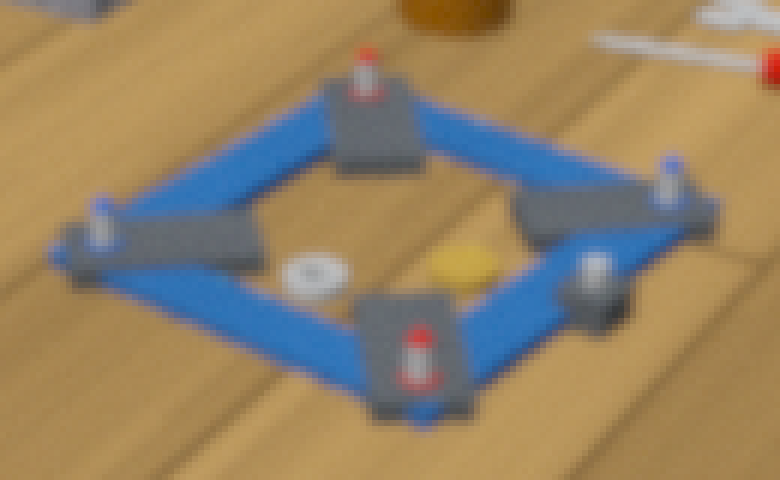

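View pics/rt.png

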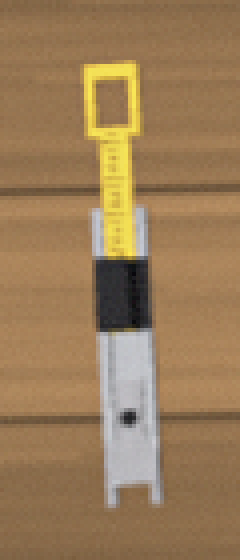

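View pics/rs.png

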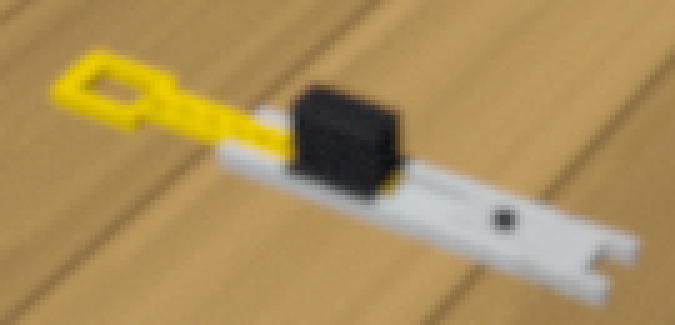

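```bash
python3 - <<'E'
from h import *
s=np.load('top.npy',allow_pickle=True).item();t=np.load('side.npy',allow_pickle=True).item()
im=s['pixels']
b,_=blobs(im,(0,140,90),(8,255,255),(300,120,430,235)); print('red top');[print(*x) for x in b]
b,_=blobs(im,(108,150,130),(125,255,255),(300,120,430,235),2); print('blue');[print(*x) for x in b]
for x in im[130:146,322:340].astype(int): print(' '.join('%3d'%(p[2]-p[1]) for p in x))
print()
for x in im[210:226,392:410].astype(int): print(' '.join('%3d'%(p[2]-p[1]) for p in x))
print()
b,_=blobs(t['pixels'],(0,140,90),(8,255,255),(255,145,385,225)); print('red side');[print(*x) for x in b]
# rule
b,_=blobs(im,(22,150,120),(34,255,255),(200,145,240,280),3);[print(*x) for x in b]
b,k=blobs(im,(0,0,0),(179,255,60),(200,180,240,240),30);[print(*x) for x in b]
m=cv2.minAreaRect(cv2.findNonZero(k));print(m)
b,k=blobs(im,(0,0,140),(179,45,255),(200,180,240,280),20);[print(*x) for x in b]
m=cv2.minAreaRect(cv2.findNonZero(k));print(m)
E
```

```text
red top
[409.36 145.64] [406 143   7   7  25]
[320.58 209.45] [318 207   6   6  31]
blue
[324.5 132. ] [324 132   2   1   2]
[369.45 141.9 ] [339 133  63  18 600]
[330.29 137.35] [328 135   5   6  17]
[328.5 140. ] [328 140   2   1   2]
[324.72 173.69] [317 146  17  55 489]
[404.5  181.87] [397 155  17  55 504]
[359.91 214.03] [328 206  65  18 573]
[314.33 214.67] [314 214   2   2   3]
[401.37 217.63] [399 215   5   6  19]
[405.5 224. ] [405 224   2   1   2]
-27 -18  -8  -7 -14 -21  -5   4   8   5   8   5   0 -15 -30 -31 -32 -34
-34   2  50  61  51  17   5   3   4   7   5   5   4  -7 -27 -28 -29 -32
-36  22  70  60  34  10   6   3   6   5   8   5   4   5  12  33  36  30
-40  18  58  34   8   0   3   2   3   1   1   1   8   5   8  30  50  62
-38   3  29   9   3   2   2  11  24  16   5   4   5   3   5   9  28  52
-25  -3  12   2   1  16  40  65  75  53  20   3   2   2   4   4   8  26
 -3   3   2   4   9  54  92  95  92  73  52  33   4   2   3   4   2   8
  9   6   3   1  16  58  88  97  87  71  80  69   8   4   6   3   7   0
  4   5   3   3  27  54  59  61  72  66  80  76   8   5   3  
[... 1412 characters left out ...]
 16   9   2   2   1   6  22  21 -35 -45
 61  31   6   5   6   6   5   0   4   5   6  -1  10  34  50  21 -40 -42
 19  17   8   5   5   6   6   6   6   6   3  11  35  61  64  19 -40 -41
-33 -23  -9   1   6   6   7   6   4   6   3  14  37  52  57  20 -36 -41

red side
[383.13 155.67] [382 153   3   6  15]
[316. 154.] [315 154   3   1   3]
[324.8 200.6] [324 200   3   2   5]
[218.43 178.56] [211 156  14  49 362]
[220.26 212.88] [214 205  13  17 208]
((220.0, 213.0), (16.0, 12.0), 90.0)
[213.91 197.91] [213 192   3  12  33]
[225.  197.5] [224 192   3  12  36]
[221.88 242.56] [214 223  16  44 534]
((221.2734832763672, 228.69613647460938), (74.16051483154297, 14.033206939697266), 86.98721313476562)
```

```bash
cat > pins.py <<'E'
from h import *
from scipy.optimize import least_squares
s=np.load('top.npy',allow_pickle=True).item();t=np.load('side.npy',allow_pickle=True).item()
def ring(img,c,ch):
    x,y=c;p=img[y-7:y+8,x-7:x+8].astype(float)
    w=(p[...,0]-p[...,1]) if ch=='r' else (p[...,2]-p[...,1])
    m=(w>35).astype(np.uint8)
    n,l,st,_=cv2.connectedComponentsWithStats(m); lab=l[4:11,4:11]; k=np.bincount(lab[lab>0]).argmax()
    cn=max(cv2.findContours((l==k).astype(np.uint8),cv2.RETR_EXTERNAL,cv2.CHAIN_APPROX_NONE)[0],key=cv2.contourArea)
    f=np.zeros_like(m);cv2.drawContours(f,[cn],-1,1,-1)
    ys,xs=np.nonzero(f);return np.array([x-7+xs.mean(),y-7+ys.mean()]),len(xs)
names=['red_near','red_far','blue_near','blue_far']
cs=[(321,209),(409,146),(401,218),(330,138)]
uv=[]
for n,c in zip(names,cs):
    q,a=ring(s['pixels'],c,n[0]); uv.append(q); print(n,q,a,onplane(s,q,12)[0].round(1))
P=onplane(s,uv,12)
side_tip=np.array([(255+418/6-.5,145+335/6-.5),(255+366/6-.5,145+58/6-.5),(255+672/6-.5,145+165/6-.5),(255+102/6-.5,145+207/6-.5)])
S=onplane(t,side_tip,36);print('side',S.round(1))
def model(p):
    x,y,a,d=p;L=np.array([[-100,110],[100,-110+d],[-100,-110],[100,110+d]]);c,q=np.cos(a),np.sin(a)
    return L@np.array([[c,-q],[q,c]]).T+[x,y]
for D in (P,S):
    o=least_squares(lambda p:(model(p)-D[:,:2]).ravel(),[550,-90,0,0]);print(o.x.round(3),np.degrees(o.x[2]).round(2),o.fun.round(1));print(model(o.x).round(1))
E
python3 pins.py
```

```text
red_near [320.73913043 209.63043478] 46 [488.6  21.1  12. ]
red_far [409.02173913 146.        ] 46 [ 660.7 -226.6   12. ]
blue_near [400.25581395 217.86046512] 43 [ 462.2 -196.9   12. ]
blue_far [329.83333333 138.04761905] 42 [686.7  -7.7  12. ]
side [[ 489.3   23.3   36. ]
 [ 656.9 -219.    36. ]
 [ 459.2 -190.6   36. ]
 [ 683.7   -2.5   36. ]]
[ 5.74892e+02 -9.98300e+01 -1.19000e-01 -5.45200e+00] -6.84 [ 0.1  0.2 -0.3  0.3  0.3 -0.3 -0.1 -0.2]
[[ 488.7   21.3]
 [ 660.4 -226.4]
 [ 462.5 -197.1]
 [ 686.6   -7.9]]
[ 5.72339e+02 -9.66450e+01 -1.32000e-01 -1.13500e+00] -7.53 [-1.7  2.3  0.  -0.9 -0.4 -2.   2.1  0.6]
[[ 487.6   25.5]
 [ 656.9 -219.9]
 [ 458.8 -192.6]
 [ 685.8   -1.8]]
```

```bash
cat > rule0.py <<'E'
from h import *
s=np.load('top.npy',allow_pickle=True).item()
im=s['pixels']
_,k=blobs(im,(0,0,140),(179,45,255),(200,185,240,280),20)
rows=[y for y in range(226,264)]
mid=[]
for y in rows:
    xs=np.nonzero(k[y])[0]; mid.append(((xs.min()+xs.max())/2,y,xs.max()-xs.min()+1))
mid=np.array(mid); 
rowsb=[]
for y in range(193,202):
    xs=np.nonzero(k[y])[0]; rowsb.append(((xs.min()+xs.max())/2,y,xs.max()-xs.min()+1))
mid=np.vstack([mid,rowsb]);print(mid[:,2])
P=onplane(s,mid[:,:2],10)
f=np.polyfit(P[:,0],P[:,1],1);print('y=',f,'yaw',np.degrees(np.arctan(f[0])),np.std(P[:,1]-np.polyval(f,P[:,0])))
ys,xs=np.nonzero(k);print('ends rows',ys.min(),ys.max())
hsv=cv2.cvtColor(im,cv2.COLOR_RGB2HSV)
for y in range(152,176): print(y,' '.join('%3d'%v for v in (im[y,208:230,0].astype(int)-im[y,208:230,2])))
for y in list(range(186,196))+list(range(258,270)): print(y,' '.join('%3d'%v for v in hsv[y,210:234,1]))
E
python3 rule0.py
```

```text
[13. 14. 14. 14. 14. 14. 14. 14. 14. 14. 14. 14. 14. 14. 14. 14. 15. 13.
 13. 13. 14. 14. 14. 14. 14. 14. 14. 14. 13. 14. 14. 14. 14. 14. 14. 14.
 14. 13. 14. 14. 14. 14. 14. 14. 14. 14. 14.]
y= [4.63648783e-02 2.74009198e+02] yaw 2.654610726653293 0.5918278811691148
ends rows 192 266
152  72  69  71  70  72  70  68  71  70  71  68  69  70  69  68  72  70  71  71  71  72  70
153  73  72  69  71  71  70  72  70  70  69  70  69  73  69  69  70  71  70  71  71  72  70
154  70  70  69  69  66  65  69  64  64  67  68  68  64  70  68  71  67  66  69  70  68  69
155  70  65  67  70  70  68  71  74  73  75  89  98 100 114 124 109  82  69  68  67  67  67
156  67  66  89 135 147 146 153 159 159 158 158 156 157 156 159 156 110  68  68  69  69  68
157  73  66  94 152 159 156 156 159 156 156 158 157 155 159 159 158 117  70  70  70  71  72
158  72  71  95 153 157 158 157 156 160 160 159 162 160 160 157 160 119  70  66  75  72  74
159  72  74  96 152 159 156 156 150 146 143 146 137 127 141 156 158 121  72  70  71  74  70
160  70  68  93 153 160 141  95  82  77  80  77  75  70  94 148 160 135  71  6
[... 2893 characters left out ...]

263 119 121 123 120 120 119  56   6  11  20 114 133 118 116 122 133 132  63   6  17  25 112 117 117
264 118 117 112 123 121 121  57   7  11  19 106 121 119 124 115 116 120  63   8  11  17  97 124 124
265 110 118 117 119 121 123  56   7  11  20 101 119 114 118 123 113 121  79  27  20  52 111 115 117
266 122 119 112 117 118 115  71  31  27  58 114 123 116 114 118 117 120 103  83  73  96 116 121 116
267 117 117 122 115 118 119 101  94  95 112 121 119 120 120 116 120 123 117 114 121 118 124 118 123
268 114 123 121 118 121 113 120 123 115 124 125 119 118 120 123 119 119 112 121 116 123 119 117 115
269 122 113 117 116 121 118 112 120 121 113 114 115 116 117 114 118 116 119 119 120 116 119 111 115
```

```bash
cat >> rule0.py <<'E'
print('----')
A=onplane(s,[(223,265.9),(219,191.5)],10);B=onplane(s,[(217.5,155.3)],9)
print(A,B)
c,q=np.cos(np.radians(2.65)),np.sin(np.radians(2.65))
u=np.array([c,q])
for P,x in((A[0],-134),(A[1],60),(B[0],160)): print(P[:2]-x*u)
C=onplane(s,[(220.26,212.9)],40);print('block',C)
E
python3 rule0.py | sed -n '/----/,$p'
```

```text
----
[[340.18391387 289.92609849  10.        ]
 [543.51096681 300.05093893  10.        ]] [[644.01639493 303.86089435   9.        ]]
[474.04061464 296.12155325]
[483.57513064 297.27685471]
[484.18749849 296.46333643]
block [[483.76315007 290.66781622  40.        ]]
```

```bash
cat > go.py <<'E'
# usage: go.py  x y z yaw  -> row needed from commanded pose in cmd.json ; go.py set x y z yaw
import sys,json,numpy as np
from scipy.spatial.transform import Rotation as R
def frame(y): return R.from_euler('xyz',[180,0,y],degrees=True)
def rowto(c,t):
    F=frame(c[3]); d=F.inv().apply(np.subtract(t[:3],c[:3]))/1000
    w=(F.inv()*frame(t[3])).as_rotvec(); return np.r_[d,w].round(4)
def after(c,row):
    F=frame(c[3]); p=np.array(c[:3])+F.apply(np.array(row[:3])*1000)
    return [*p,c[3]-np.degrees(row[5])]
def load(): return json.load(open('cmd.json'))
def save(c): json.dump([float(v) for v in c],open('cmd.json','w'))
if __name__=='__main__':
    a=sys.argv[1:]
    if a[0]=='set': save(map(float,a[1:]))
    elif a[0]=='did': c=after(load(),list(map(float,a[1:])));save(c);print(np.round(c,2))
    elif a[0]=='chain':   # several targets, print rows in successive frames
        c=load()
        for w in a[1:]:
            t=list(map(float,w.split(',')));row=rowto(c,t);print(row.tolist(),'mm',np.linalg.norm(row[:3])*1000);c=t
E
python3 go.py set 191.492 -568.627 231.292 18.61
python3 go.py chain 310,-410,230,18.61 430,-250,230,18.61 470,-60,220,12 484,120,180,6 483.9,296.5,120,2.65
```

```text
[0.1629, -0.1125, 0.0013, 0.0, 0.0, 0.0] mm 197.9756298133687
[0.1648, -0.1133, -0.0, 0.0, 0.0, 0.0] mm 199.98982474116025
[0.0985, -0.1673, 0.01, -0.0, -0.0, 0.1154] mm 194.4004629624117
[0.0511, -0.1732, 0.04, 0.0, -0.0, 0.1047] mm 184.95796819818278
[0.0183, -0.1755, 0.06, 0.0, -0.0, 0.0585] mm 186.37365693681068
```

Request:
jog_arm(targets=[[0.033,-0.0225,0,0,0,0,0],[0.066,-0.045,0,0,0,0,0],[0.098,-0.0675,0,0,0,0,0],[0.13,-0.09,0,0,0,0,0],[0.163,-0.1125,0.001,0,0,0,0]])

```text
time: 0.62
tool_pos: [310.6, -408.5, 230.2]
tcp_rot: [180.0, -0.0, 18.6]
ft_force: [0.3, -0.1, 0.3]
finger_gap: 85.3
```

Request:
jog_arm(targets=[[0.033,-0.0225,0,0,0,0,0],[0.066,-0.045,0,0,0,0,0],[0.098,-0.0675,0,0,0,0,0],[0.13,-0.09,0,0,0,0,0],[0.165,-0.1135,0,0,0,0,0]])

```text
time: 1.03
tool_pos: [430.5, -248.6, 230.3]
tcp_rot: [180.0, -0.0, 18.6]
ft_force: [0.8, -0.4, 0.1]
finger_gap: 85.5
```

Request:
jog_arm(targets=[[0.02,-0.033,0,0,0,0,0],[0.04,-0.067,0,0,0,0,0],[0.06,-0.1,0,0,0,0.03,0],[0.08,-0.133,0,0,0,0.07,0],[0.0985,-0.1675,0.01,0,0,0.1154,0]])

```text
time: 1.45
tool_pos: [471.0, -58.4, 222.2]
tcp_rot: [179.9, -0.2, 11.9]
ft_force: [1.9, -0.1, 0.6]
finger_gap: 85.2
```

Request:
jog_arm(targets=[[0.01,-0.035,0,0,0,0.02,0],[0.02,-0.07,0.01,0,0,0.04,0],[0.03,-0.105,0.02,0,0,0.06,0],[0.04,-0.14,0.03,0,0,0.08,0],[0.051,-0.173,0.04,0,0,0.1047,0]])

```text
time: 1.87
tool_pos: [483.3, 121.9, 179.9]
tcp_rot: [-180.0, -0.0, 6.0]
ft_force: [1.0, -0.8, 0.6]
finger_gap: 85.5
```

Request:
jog_arm(targets=[[0.004,-0.035,0.01,0,0,0.02,0],[0.008,-0.07,0.02,0,0,0.04,0],[0.012,-0.105,0.03,0,0,0.05,0],[0.016,-0.14,0.045,0,0,0.0585,0],[0.018,-0.1755,0.06,0,0,0.0585,0]])

```text
time: 2.28
tool_pos: [483.4, 298.2, 120.0]
tcp_rot: [-180.0, -0.1, 2.6]
ft_force: [0.5, -0.1, 0.6]
finger_gap: 85.3
```

```bash
for r in "0.163 -0.1125 0.001 0 0 0" "0.165 -0.1135 0 0 0 0" "0.0985 -0.1675 0.01 0 0 0.1154" "0.051 -0.173 0.04 0 0 0.1047" "0.018 -0.1755 0.06 0 0 0.0585"; do python3 go.py did $r; done; python3 - <<'E'
from h import *
for n in("top","side"):
    s=r.snapshot(n); np.save(n+'1.npy',s,allow_pickle=True); 
    crop(s,(180,140,280,280) if n=='top' else (180,100,360,300),4,f'pics/{n}1.png')
print(r.sense())
E
```

```text
[ 310.07 -409.99  230.29   18.61]
[ 430.22 -249.77  230.29   18.61]
[470.12 -59.6  220.29  12.  ]
[484.04 120.23 180.29   6.  ]
[483.6  296.65 120.29   2.65]
{'time': 2.3833, 'joint_pos': array([2.67293780e+01, 7.32259912e+00, 9.76748425e+01, 9.82403770e-02,
       7.52781062e+01, 1.13817258e+02]), 'qd': array([-3.90557065, -3.05920248,  0.65906498, -2.18152049,  2.51499305,
       -4.15767304]), 'joint_efforts': array([  1.71010774, -54.32639837, -49.78608727,   0.44664625,
        -0.9180665 ,   1.11023337]), 'tool_pos': array([480.34042769, 299.89785876, 116.68609802]), 'tcp_rot': array([179.97553247,   0.29042098,   2.88686438]), 'ft_force': array([-0.79638995, -0.65771307, -0.50239822]), 'wrist_torque': array([-0.03356733, -0.01159921, -0.00075678]), 'finger_gap': 85.56021648041471}
```

Request:
jog_arm(targets=[[0,0,0,0,0,0,0],[0,0,0,0,0,0,0],[0,0,0,0,0,0,0]])

```text
time: 2.63
tool_pos: [483.9, 295.4, 121.0]
tcp_rot: [-180.0, -0.1, 2.6]
ft_force: [0.5, 0.5, -0.3]
finger_gap: 85.6
```

```bash
python3 - <<'E'
from h import *
for n in("top","side"):
    s=r.snapshot(n); np.save(n+'1.npy',s,allow_pickle=True); 
    crop(s,(180,140,280,280) if n=='top' else (180,100,360,300),4,f'pics/{n}1.png')
a=r.sense();print(a['tool_pos'],a['tcp_rot'],a['qd'],a['ft_force'])
E
```

```text
[484.1022309  295.34037406 121.21980026] [-1.79974208e+02 -7.76706772e-02  2.55288588e+00] [-0.07014652 -0.00848581  0.06723593  0.07157518  0.05420664  0.11897604] [-0.32607923 -0.6345553   0.65769908]
```

View pics/side1.png

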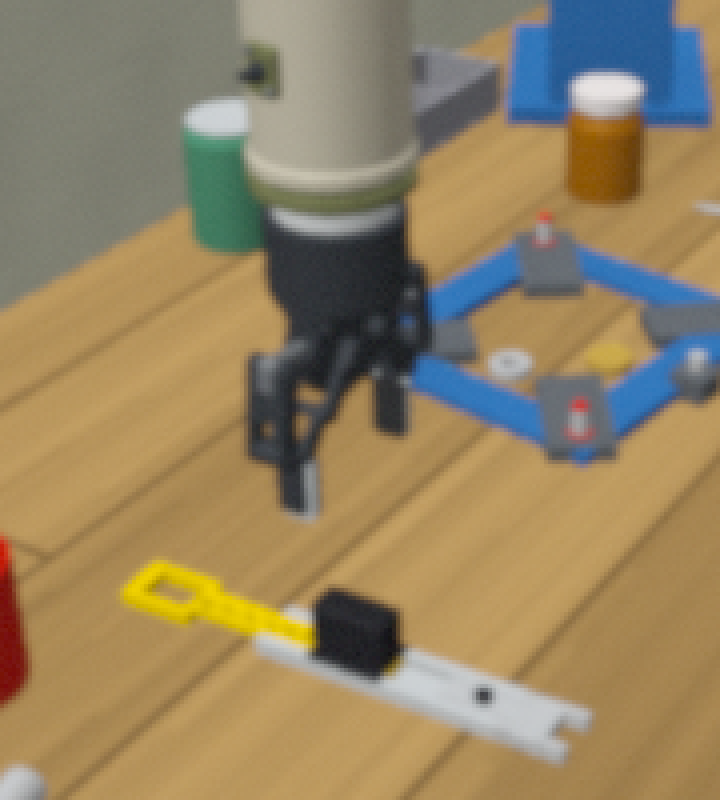

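View pics/top1.png

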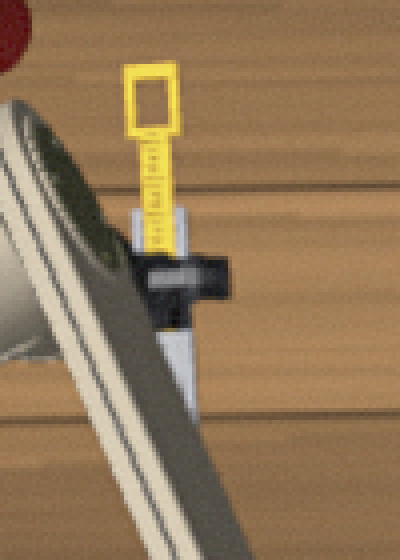

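```bash
python3 - <<'E'
from h import *
t=np.load('side1.npy',allow_pickle=True).item();s=np.load('top1.npy',allow_pickle=True).item()
q=np.array([[484.1,295.3,134],[484.1,295.3+42.7,134],[484.1,295.3-42.7,134],[483.9,296.5,45]])
print((proj(t,q)-[180,100])*4,(proj(s,q)-[180,140])*4)
E
```

```text
[[348.22585502 472.21546249]
 [301.81750441 510.24941407]
 [391.81178256 436.49687024]
 [354.07987218 602.37211541]] [[122.00493231 287.58219837]
 [ 52.62327589 288.83112478]
 [191.22641123 286.34136194]
 [150.70099334 291.37445675]]
```

Request:
jog_arm(targets=[[0,-0.001,0.025,0,0,0,0],[0,-0.001,0.05,0,0,0,0],[0,-0.001,0.072,0,0,0,0],[0,-0.001,0.085,0,0,0,0],[0,-0.001,0.09,0,0,0,0]])

```text
time: 3.15
tool_pos: [482.1, 295.8, 28.2]
tcp_rot: [179.9, 0.2, 2.6]
ft_force: [-0.4, -0.5, 0.0]
finger_gap: 85.6
```

Request:
jog_arm(targets=[[0,0,0.005,0,0,0,0],[0,0,0.01,0,0,0,0],[0,0,0.014,0,0,0,0],[0,0,0.014,0,0,0,0]])

```text
time: 3.48
tool_pos: [483.5, 297.3, 16.4]
tcp_rot: [-180.0, -0.0, 2.6]
ft_force: [0.2, 0.2, 0.0]
finger_gap: 85.2
```

```bash
for r in "0 -0.001 0.09 0 0 0" "0 0 0.014 0 0 0"; do python3 go.py did $r; done; python3 - <<'E'
from h import *
for n in("side",):
    s=r.snapshot(n); np.save(n+'2.npy',s,allow_pickle=True); 
    crop(s,(200,190,340,300),5,f'pics/{n}2.png')
a=r.sense();print(a['tool_pos'],a['tcp_rot'],a['ft_force'])
E
```

```text
[483.55 297.65  30.29   2.65]
[483.55 297.65  16.29   2.65]
[483.55873578 297.41152423  16.7003411 ] [-1.79984223e+02 -2.96961557e-02  2.64701849e+00] [-0.02892761  0.3854243  -0.72116457]
```

View pics/side2.png

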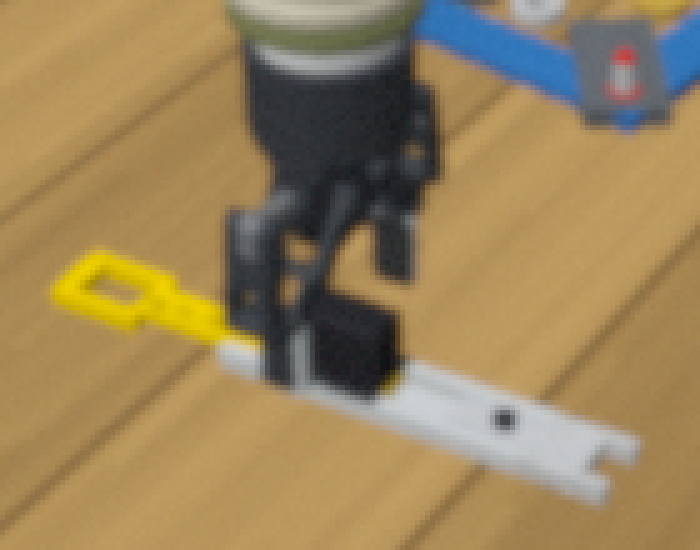

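Request:
jog_arm(targets=[[0,0,0,0,0,0,1],[0,0,0,0,0,0,1],[0,0,0,0,0,0,1],[0,0,0,0,0,0,1],[0,0,0,0,0,0,1]], newtons=90)

```text
time: 3.95
tool_pos: [483.4, 297.3, 16.5]
tcp_rot: [-180.0, -0.0, 2.6]
ft_force: [-0.3, -0.1, -0.1]
finger_gap: 25.6
```

Request:
jog_arm(targets=[[0,0,0,0,0,0,1],[0,0,-0.01,0,0,0,1],[0,0,-0.03,0,0,0,1],[0,0,-0.05,0,0,0,1],[0,0,-0.07,0,0,0,1]])

```text
time: 4.37
tool_pos: [482.5, 296.8, 86.8]
tcp_rot: [180.0, 0.1, 2.6]
ft_force: [0.1, 0.6, -2.1]
finger_gap: 22.5
```

```bash
python3 go.py did 0 0 -0.07 0 0 0; python3 go.py chain 515,165,86.3,-16 550,25,86.3,-36 584.6,-117.1,86.3,-55.3
```

```text
[483.55 297.65  86.29   2.65]
[0.0253, 0.134, -0.0, 0.0, -0.0, 0.3255] mm 136.3674814609407
[0.0722, 0.1249, 0.0, -0.0, -0.0, 0.3491] mm 144.26659349967338
[0.1115, 0.0946, 0.0, 0.0, -0.0, 0.3368] mm 146.22383526634775
```

Request:
jog_arm(targets=[[0.003,0.02,0,0,0,0.05,1],[0.008,0.045,0,0,0,0.12,1],[0.014,0.075,0,0,0,0.19,1],[0.02,0.105,0,0,0,0.26,1],[0.025,0.134,0,0,0,0.3255,1]])

```text
time: 4.78
tool_pos: [514.2, 163.2, 86.6]
tcp_rot: [180.0, 0.0, -16.2]
ft_force: [0.4, -0.0, -2.3]
finger_gap: 22.9
```

Request:
jog_arm(targets=[[0.0144,0.025,0,0,0,0.07,1],[0.0288,0.05,0,0,0,0.14,1],[0.0432,0.075,0,0,0,0.21,1],[0.0576,0.1,0,0,0,0.28,1],[0.0722,0.125,0,0,0,0.3491,1]])

```text
time: 5.2
tool_pos: [549.0, 23.1, 86.5]
tcp_rot: [180.0, 0.0, -36.2]
ft_force: [0.6, 0.5, -2.8]
finger_gap: 23.0
```

Request:
jog_arm(targets=[[0.027,0.023,0,0,0,0.08,1],[0.055,0.047,0,0,0,0.16,1],[0.08,0.068,0,0,0,0.24,1],[0.1,0.085,0,0,0,0.3,1],[0.1115,0.0946,0,0,0,0.3368,1]])

```text
time: 5.62
tool_pos: [584.0, -120.7, 86.6]
tcp_rot: [180.0, -0.0, -55.6]
ft_force: [0.6, 0.0, -2.8]
finger_gap: 22.7
```

Request:
jog_arm(targets=[[0,0,0,0,0,0,1],[0,0,0,0,0,0,1],[0,0,0,0,0,0,1],[0,0,0,0,0,0,1],[0,0,0,0,0,0,1]])

```text
time: 6.03
tool_pos: [583.7, -116.2, 86.2]
tcp_rot: [180.0, 0.0, -55.2]
ft_force: [0.2, 0.7, -2.9]
finger_gap: 22.7
```

```bash
for r in "0.025 0.134 0 0 0 0.3255" "0.0722 0.125 0 0 0 0.3491" "0.1115 0.0946 0 0 0 0.3368"; do python3 go.py did $r; done; python3 - <<'E'
from h import *
for n in("side","top"):
    s=r.snapshot(n); np.save(n+'3.npy',s,allow_pickle=True); 
    crop(s,(240,120,400,230) if n=='side' else (300,110,440,235),5,f'pics/{n}3.png')
a=r.sense();print(a['tool_pos'],a['tcp_rot'],a['ft_force'],a['joint_pos'],a['time'])
E
```

```text
[514.71 164.94  86.29 -16.  ]
[549.66  24.88  86.29 -36.  ]
[ 584.25 -117.19   86.29  -55.3 ]
[ 583.89542252 -116.57979761   86.33332878] [-1.79999856e+02  9.37819430e-03 -5.52112406e+01] [ 0.19381464  0.86020503 -3.5415778 ] [-1.62277670e+01  1.32319596e+01  9.43927614e+01  6.30778136e-03
  7.23824783e+01  1.28981564e+02] 6.1333
```

View pics/side3.png

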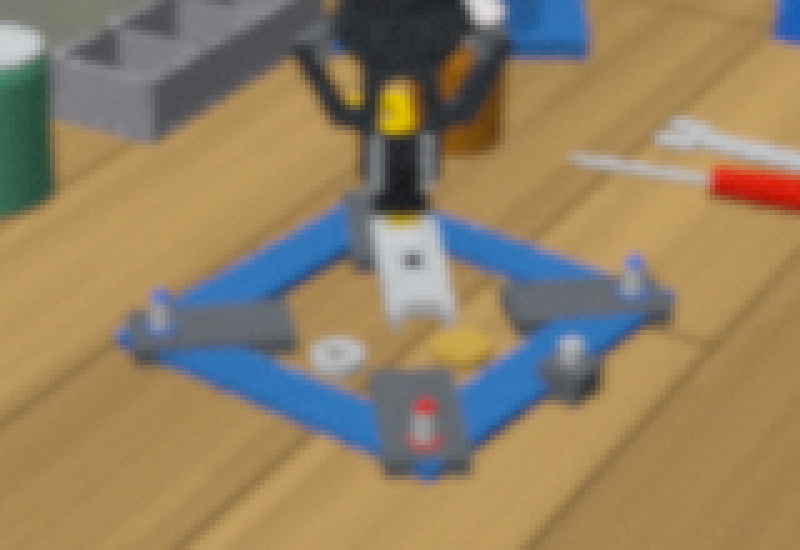

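View pics/top3.png

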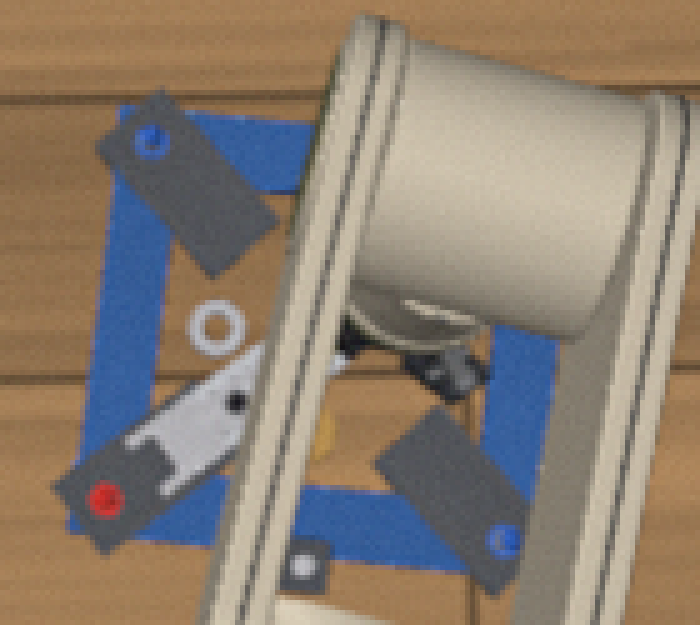

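Both views lose the loop behind the arm. The fork end shows in the top crop, with prong tips near (128,442) and (168,492) and the dark hole at (236,402). I'll use these to check the rule's pose in the grip.

```bash
python3 - <<'E'
from h import *
s0=np.load('top.npy',allow_pickle=True).item();s=np.load('top3.npy',allow_pickle=True).item();t=np.load('side3.npy',allow_pickle=True).item()
def dark(s,c,z):
    x,y=c;p=cv2.cvtColor(s['pixels'],cv2.COLOR_RGB2GRAY)[y-3:y+4,x-3:x+4].astype(float)
    w=np.clip(150-p,0,None);g=np.mgrid[y-3:y+4,x-3:x+4]
    uv=[(w*g[1]).sum()/w.sum(),(w*g[0]).sum()/w.sum()];return uv,onplane(s,uv,z)[0]
uv,H0=dark(s0,(222,244),10);print('hole0',uv,H0)
uv,H=dark(s,(347,190),80);print('hole1',uv,H)
T0=onplane(s0,[(223,265.9)],10)[0]
# fork: sub-area; use tips
f=lambda u,v:(300+u/5-.5,110+v/5-.5)
pts=[f(128,442),f(168,492)]
Q=onplane(s,pts,80);print('tips',Q,Q.mean(0))
print('hole x in rule0',np.dot((H0-[483.9,296.5,0])[:2],[np.cos(.0463),np.sin(.0463)]),np.dot((H0-[483.9,296.5,0])[:2],[-np.sin(.0463),np.cos(.0463)]))
u=np.array([np.cos(np.radians(-55.25)),np.sin(np.radians(-55.25))]);n=np.array([-u[1],u[0]])
for P in(H,Q.mean(0)):
    print('rel TCP along,lat',np.dot(P[:2]-[583.9,-116.5],u),np.dot(P[:2]-[583.9,-116.5],n))
far=np.array([660.4,-226.4]);near=np.array([488.7,21.3])
d=(far-near)/np.linalg.norm(far-near);nn=np.array([-d[1],d[0]])
print('diag yaw',np.degrees(np.arctan2(d[1],d[0])))
for P in(H,Q.mean(0)): print('from near along,lat',np.dot(P[:2]-near,d),np.dot(P[:2]-near,nn))
E
```

```text
hole0 [np.float64(221.74185022026433), np.float64(243.99647577092512)] [399.59574032 293.15241814  10.        ]
hole1 [np.float64(347.21983914209113), np.float64(190.12600536193028)] [536.23235524 -48.38750239  80.        ]
tips [[516.91121074   9.71727436  80.        ]
 [490.47617226 -10.63381235  80.        ]] [ 5.03693691e+02 -4.58268994e-01  8.00000000e+01]
hole x in rule0 -84.3688523873574 0.5578983850013268
rel TCP along,lat -83.13482828483006 -0.3420712250352895
rel TCP along,lat -141.0626691397836 0.24214321615062726
diag yaw -55.27118126454924
from near along,lat 84.35205231680894 -0.6356531594555844
from near along,lat 26.423999446191402 -0.07285368446258647
```

Request:
jog_arm(targets=[[0,0,0.01,0,0,0,1],[0,0,0.02,0,0,0,1],[0,0,0.028,0,0,0,1],[0,0,0.03,0,0,0,1],[0,0,0.03,0,0,0,1]])

```text
time: 6.55
tool_pos: [582.5, -117.2, 54.2]
tcp_rot: [179.9, 0.2, -55.3]
ft_force: [-0.5, -0.5, -2.8]
finger_gap: 22.5
```

Request:
jog_arm(targets=[[0,0,0.001,0,0,0,1],[0,0,0.002,0,0,0,1],[0,0,0.003,0,0,0,1],[0,0,0.004,0,0,0,1]])

```text
time: 6.88
tool_pos: [584.3, -117.7, 52.7]
tcp_rot: [-180.0, -0.0, -55.3]
ft_force: [0.2, 1.1, -3.6]
finger_gap: 22.5
```

```bash
for r in "0 0 .034 0 0 0"; do python3 go.py did $r; done; python3 - <<'E'
from h import *
a=r.sense();print(a['tool_pos'],a['tcp_rot'],a['ft_force'],a['wrist_torque'],a['time'])
E
```

```text
[ 584.25 -117.19   52.29  -55.3 ]
[ 584.32534599 -117.73694491   52.70188174] [-1.79969554e+02 -3.93529458e-02 -5.53032347e+01] [ 0.21050271  1.06763199 -3.5530721 ] [0.00065268 0.05516999 0.00867507] 6.8833
```

Request:
jog_arm(targets=[[0,0,0.001,0,0,0,1],[0,0,0.002,0,0,0,1],[0,0,0.003,0,0,0,1],[0,0,0.004,0,0,0,1]])

```text
time: 7.22
tool_pos: [584.0, -117.6, 48.3]
tcp_rot: [-180.0, -0.0, -55.3]
ft_force: [0.5, 0.1, -2.4]
finger_gap: 22.2
```

Request:
jog_arm(targets=[[0,0,0.002,0,0,0,1],[0,0,0.004,0,0,0,1],[0,0,0.005,0,0,0,1],[0,0,0.006,0,0,0,1]])

```text
time: 7.55
tool_pos: [583.8, -117.5, 42.0]
tcp_rot: [180.0, 0.0, -55.3]
ft_force: [-0.3, 0.1, -3.1]
finger_gap: 22.7
```

Request:
jog_arm(targets=[[0,0,0.003,0,0,0,1],[0,0,0.006,0,0,0,1],[0,0,0.009,0,0,0,1],[0,0,0.0105,0,0,0,1],[0,0,0.0105,0,0,0,1]])

```text
time: 7.97
tool_pos: [583.5, -117.4, 31.1]
tcp_rot: [180.0, 0.0, -55.3]
ft_force: [0.3, -0.2, -2.9]
finger_gap: 22.7
```

```bash
for r in "0 0 .0205 0 0 0"; do python3 go.py did $r; done; python3 - <<'E'
from h import *
for n in("side","top"):
    s=r.snapshot(n); np.save(n+'4.npy',s,allow_pickle=True); 
    crop(s,(240,120,400,230) if n=='side' else (300,110,440,235),5,f'pics/{n}4.png')
a=r.sense();print(a['tool_pos'],a['tcp_rot'],a['ft_force'],a['wrist_torque'],a['time'])
E
```

```text
[ 584.25 -117.19   31.79  -55.3 ]
[ 583.86353873 -117.5403738    31.6543663 ] [ 1.79990611e+02  1.38898958e-02 -5.53014282e+01] [-0.11620358 -0.62253708 -2.70474562] [-0.03345919 -0.0153611   0.0328437 ] 8.0667
```

View pics/side4.png

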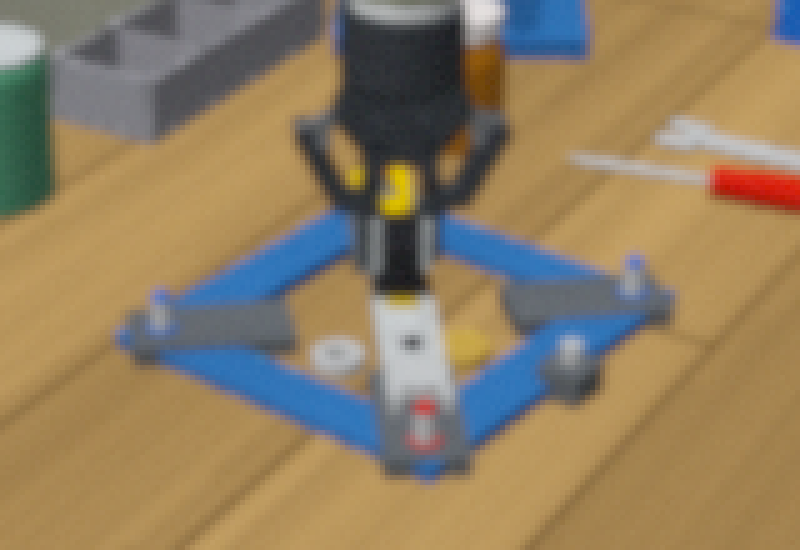

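View pics/top4.png

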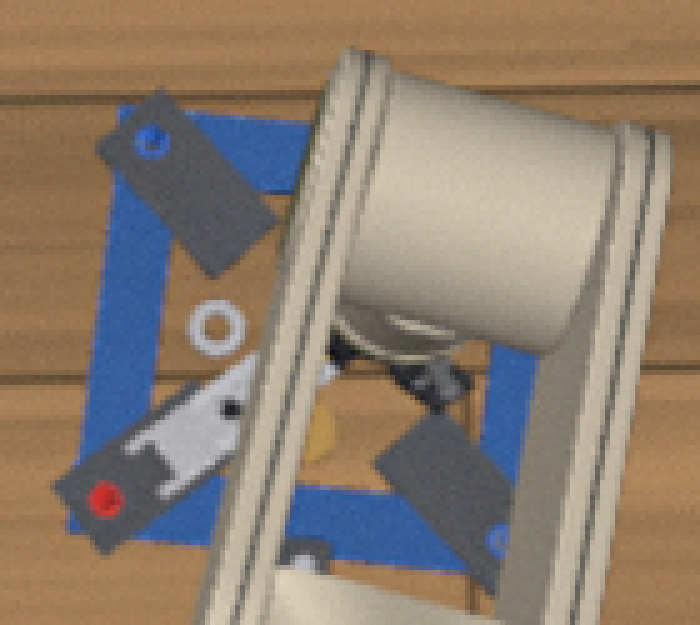

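```bash
cat > f.py <<'E'
import sys
from h import *
a=r.sense();y=np.radians(a['tcp_rot'][2]);u=np.array([np.cos(y),np.sin(y)]);n=np.array([-u[1],u[0]])
import go;c=go.load();e=a['tool_pos']-np.array(c[:3])
f=a['ft_force']
print('t',a['time'],'along %.2f lat %.2f z %.2f'%(f[:2]@u,f[:2]@n,f[2]),'err along %.2f lat %.2f z %.2f'%(e[:2]@u,e[:2]@n,e[2]),'rot',a['tcp_rot'].round(2),'tq',a['wrist_torque'].round(2),'pos',a['tool_pos'].round(2))
E
python3 f.py
```

```text
t 8.0667 along 0.45 lat -0.45 z -2.70 err along 0.07 lat -0.51 z -0.14 rot [ 1.7999e+02  1.0000e-02 -5.5300e+01] tq [-0.03 -0.02  0.03] pos [ 583.86 -117.54   31.65]
```

Request:
jog_arm(targets=[[-0.003,0,0,0,0,0,1],[-0.006,0,0,0,0,0,1],[-0.009,0,0,0,0,0,1],[-0.011,0,0,0,0,0,1]])

```text
time: 8.4
tool_pos: [577.4, -108.1, 31.9]
tcp_rot: [180.0, 0.0, -55.3]
ft_force: [0.3, -0.2, -3.8]
finger_gap: 22.7
```

Request:
jog_arm(targets=[[-0.002,0,0,0,0,0,1],[-0.004,0,0,0,0,0,1],[-0.006,0,0,0,0,0,1],[-0.008,0,0,0,0,0,1],[-0.009,0,0,0,0,0,1]])

```text
time: 8.82
tool_pos: [572.6, -101.1, 31.9]
tcp_rot: [-180.0, -0.0, -55.3]
ft_force: [1.4, -1.9, -2.3]
finger_gap: 22.9
```

```bash
python3 go.py did -.02 0 0 0 0 0;python3 f.py
```

```text
[ 572.86 -100.75   31.79  -55.3 ]
t 8.8167 along 2.30 lat 0.06 z -2.28 err along 0.10 lat -0.41 z 0.11 rot [-1.7999e+02 -2.0000e-02 -5.5300e+01] tq [-0.33 -0.21  0.  ] pos [ 572.58 -101.06   31.9 ]
```

Request:
jog_arm(targets=[[-0.002,0,0,0,0,0,1],[-0.004,0,0,0,0,0,1],[-0.006,0,0,0,0,0,1],[-0.007,0,0,0,0,0,1],[-0.007,0,0,0,0,0,1]])

```text
time: 9.23
tool_pos: [568.5, -95.2, 31.8]
tcp_rot: [-180.0, -0.0, -55.3]
ft_force: [1.6, -2.6, -3.3]
finger_gap: 22.3
```

```bash
python3 go.py did -.007 0 0 0 0 0;python3 f.py; python3 - <<'E'
from h import *
s=r.snapshot('top');np.save('top5.npy',s,allow_pickle=True);crop(s,(300,170,380,235),8,'pics/top5.png')
E
```

```text
[568.88 -94.99  31.79 -55.3 ]
t 9.2333 along 3.06 lat -0.22 z -3.34 err along -0.06 lat -0.45 z 0.05 rot [-180.     -0.    -55.29] tq [-0.35 -0.29 -0.02] pos [568.48 -95.2   31.84]
```

View pics/top5.png

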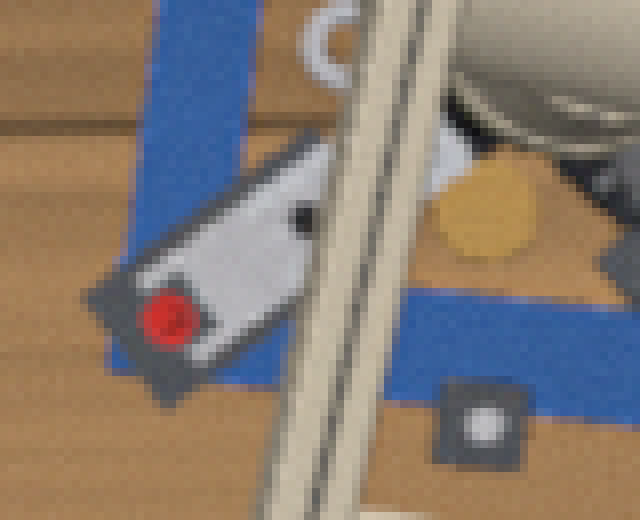

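The prongs now straddle the red near pin at (170,320), which sits centred with about 6 mm of gap left. I'll creep in from here.

Request:
jog_arm(targets=[[-0.001,0,0,0,0,0,1],[-0.002,0,0,0,0,0,1],[-0.003,0,0,0,0,0,1]])

```text
time: 9.53
tool_pos: [566.9, -92.9, 31.9]
tcp_rot: [-180.0, -0.0, -55.3]
ft_force: [2.7, -3.0, -4.3]
finger_gap: 22.4
```

Request:
jog_arm(targets=[[-0.0005,0,0,0,0,0,1],[-0.001,0,0,0,0,0,1]])

```text
time: 9.7
tool_pos: [566.3, -92.1, 31.8]
tcp_rot: [-180.0, -0.0, -55.3]
ft_force: [2.4, -2.3, -4.1]
finger_gap: 22.4
```

```bash
python3 go.py did -.004 0 0 0 0 0;python3 f.py
```

```text
[566.6  -91.7   31.79 -55.3 ]
t 9.7 along 3.27 lat 0.63 z -4.08 err along 0.13 lat -0.44 z 0.01 rot [-1.80e+02 -1.00e-02 -5.53e+01] tq [-0.43 -0.34 -0.02] pos [566.31 -92.06  31.8 ]
```

Request:
jog_arm(targets=[[-0.0005,0,0,0,0,0,1],[-0.001,0,0,0,0,0,1]])

```text
time: 9.87
tool_pos: [565.8, -91.3, 31.8]
tcp_rot: [-180.0, -0.0, -55.3]
ft_force: [1.9, -1.9, -3.9]
finger_gap: 22.7
```

```bash
python3 go.py did -.001 0 0 0 0 0;python3 f.py
```

```text
[566.03 -90.88  31.79 -55.3 ]
t 9.8667 along 2.63 lat 0.48 z -3.86 err along 0.16 lat -0.44 z 0.03 rot [-1.80e+02 -1.00e-02 -5.53e+01] tq [-0.39 -0.35  0.06] pos [565.76 -91.26  31.83]
```

Request:
jog_arm(targets=[[-0.0005,0,0,0,0,0,1],[-0.001,0,0,0,0,0,1]])

```text
time: 10.03
tool_pos: [565.2, -90.4, 31.8]
tcp_rot: [-180.0, -0.0, -55.3]
ft_force: [2.0, -2.7, -2.5]
finger_gap: 22.4
```

```bash
python3 go.py did -.001 0 0 0 0 0;python3 f.py
```

```text
[565.46 -90.06  31.79 -55.3 ]
t 10.0333 along 3.36 lat 0.06 z -2.46 err along 0.16 lat -0.45 z 0.05 rot [-1.80e+02 -1.00e-02 -5.53e+01] tq [-0.45 -0.28  0.04] pos [565.18 -90.44  31.85]
```

Request:
jog_arm(targets=[[-0.0003,0,0,0,0,0,1],[-0.0006,0,0,0,0,0,1]])

```text
time: 10.2
tool_pos: [564.8, -89.9, 31.8]
tcp_rot: [-180.0, -0.0, -55.3]
ft_force: [2.3, -3.6, -3.9]
finger_gap: 22.6
```

```bash
python3 go.py did -.0006 0 0 0 0 0;python3 f.py
```

```text
[565.12 -89.57  31.79 -55.3 ]
t 10.2 along 4.23 lat -0.18 z -3.89 err along 0.15 lat -0.44 z 0.04 rot [-180.    -0.   -55.3] tq [-0.49 -0.42  0.04] pos [564.85 -89.94  31.83]
```

Request:
jog_arm(targets=[[-0.0003,0,0,0,0,0,1],[-0.0006,0,0,0,0,0,1]])

```text
time: 10.37
tool_pos: [564.8, -89.8, 31.9]
tcp_rot: [-180.0, -0.1, -55.3]
ft_force: [4.5, -4.9, -5.8]
finger_gap: 22.7
```

```bash
python3 go.py did -.0006 0 0 0 0 0;python3 f.py
```

```text
[564.78 -89.07  31.79 -55.3 ]
t 10.3667 along 6.58 lat 0.92 z -5.79 err along 0.62 lat -0.42 z 0.10 rot [-1.7999e+02 -5.0000e-02 -5.5300e+01] tq [-0.89 -0.58  0.04] pos [564.79 -89.82  31.89]
```

Request:
jog_arm(targets=[[-0.0002,0,0,0,0,0,1],[-0.0004,0,0,0,0,0,1]])

```text
time: 10.53
tool_pos: [564.7, -89.8, 31.9]
tcp_rot: [-180.0, -0.1, -55.3]
ft_force: [5.2, -6.1, -5.2]
finger_gap: 22.6
```

```bash
python3 go.py did -.0004 0 0 0 0 0;python3 f.py
```

```text
[564.55 -88.74  31.79 -55.3 ]
t 10.5333 along 7.98 lat 0.84 z -5.24 err along 0.94 lat -0.44 z 0.13 rot [-1.7998e+02 -9.0000e-02 -5.5310e+01] tq [-0.95 -0.64  0.01] pos [564.72 -89.77  31.92]
```

Request:
jog_arm(targets=[[-0.0002,0,0,0,0,0,1],[-0.0003,0,0,0,0,0,1],[-0.0003,0,0,0,0,0,1]])

```text
time: 10.78
tool_pos: [564.7, -89.8, 32.1]
tcp_rot: [-180.0, -0.1, -55.3]
ft_force: [4.7, -6.8, -5.1]
finger_gap: 22.8
```

```bash
python3 go.py did -.0003 0 0 0 0 0;python3 f.py
```

```text
[564.38 -88.5   31.79 -55.3 ]
t 10.7833 along 8.28 lat -0.01 z -5.07 err along 1.23 lat -0.44 z 0.27 rot [-1.7998e+02 -1.1000e-01 -5.5320e+01] tq [-1.1  -0.68  0.01] pos [564.72 -89.76  32.06]
```

Request:
jog_arm(targets=[[-0.0002,0,0,0,0,0,1],[-0.0002,0,0,0,0,0,1],[-0.0002,0,0,0,0,0,1],[-0.0002,0,0,0,0,0,1],[-0.0002,0,0,0,0,0,1]])

```text
time: 11.2
tool_pos: [564.7, -89.8, 32.2]
tcp_rot: [-180.0, -0.1, -55.3]
ft_force: [4.3, -7.1, -5.7]
finger_gap: 22.3
```

```bash
python3 go.py did -.0002 0 0 0 0 0;python3 f.py
```

```text
[564.27 -88.33  31.79 -55.3 ]
t 11.2 along 8.29 lat -0.47 z -5.68 err along 1.42 lat -0.45 z 0.37 rot [-1.7997e+02 -1.3000e-01 -5.5320e+01] tq [-1.12 -0.68  0.05] pos [564.71 -89.76  32.16]
```

Request:
jog_arm(targets=[[0,0,0,0,0,0,1],[0,0,0,0,0,0,1],[0,0,0,0,0,0,1],[0,0,0,0,0,0,1]])

```text
time: 11.53
tool_pos: [564.7, -89.8, 32.1]
tcp_rot: [-180.0, -0.1, -55.3]
ft_force: [5.3, -7.0, -5.7]
finger_gap: 22.4
```

```bash
python3 f.py
```

```text
t 11.5333 along 8.73 lat 0.38 z -5.67 err along 1.42 lat -0.45 z 0.35 rot [-1.7997e+02 -1.3000e-01 -5.5320e+01] tq [-1.14 -0.66  0.06] pos [564.7  -89.75  32.14]
```

Request:
jog_arm(targets=[[0,0,0,0,0,0,1],[0,0,0,0,0,0,1],[0,0,0,0,0,0,1],[0,0,0,0,0,0,1],[0,0,0,0,0,0,1]])

```text
time: 11.95
tool_pos: [564.7, -89.8, 32.1]
tcp_rot: [-180.0, -0.1, -55.3]
ft_force: [4.4, -7.0, -5.9]
finger_gap: 22.4
```

```bash
python3 f.py; python3 - <<'E'
from h import *
s=r.snapshot('top');np.save('top6.npy',s,allow_pickle=True);crop(s,(300,170,380,235),8,'pics/top6.png')
t=r.snapshot('side');np.save('side6.npy',t,allow_pickle=True);crop(t,(240,120,400,230),5,'pics/side6.png')
E
```

```text
t 11.95 along 8.20 lat -0.36 z -5.85 err along 1.42 lat -0.47 z 0.35 rot [-1.7997e+02 -1.3000e-01 -5.5320e+01] tq [-1.1  -0.71  0.05] pos [564.69 -89.77  32.14]
```

View pics/top6.png

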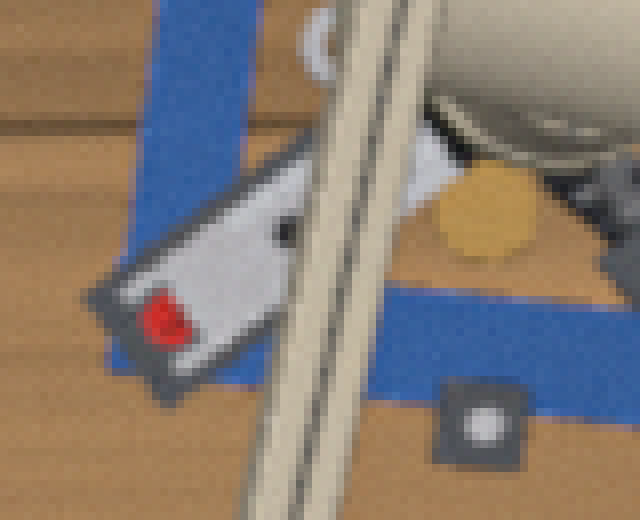

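View pics/side6.png

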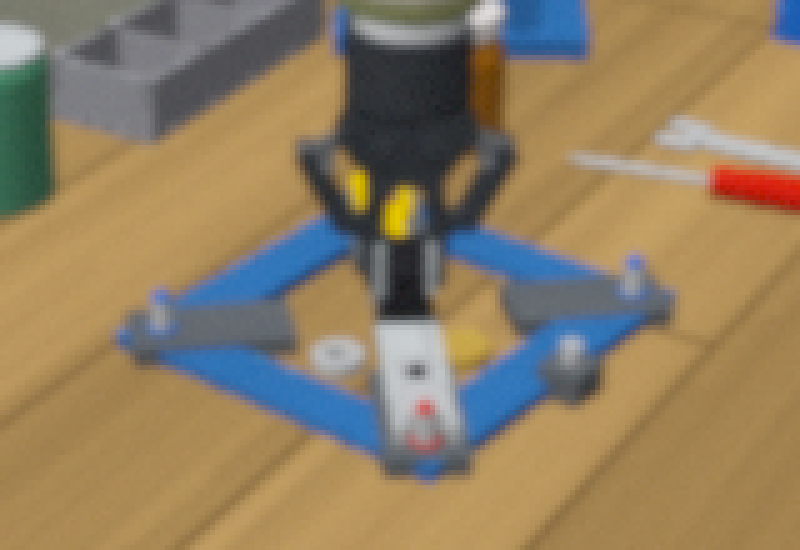

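The fork notch now sits against the pin at (165,320). Total pull is about 8.4 N, so butting is about 5.3 N. I'll add a little for margin and hold again.

Request:
jog_arm(targets=[[-0.0002,0,0,0,0,0,1],[-0.0003,0,0,0,0,0,1],[-0.0003,0,0,0,0,0,1],[-0.0003,0,0,0,0,0,1],[-0.0003,0,0,0,0,0,1]])

```text
time: 12.47
tool_pos: [564.7, -89.7, 32.2]
tcp_rot: [-180.0, -0.2, -55.3]
ft_force: [5.5, -7.2, -5.1]
finger_gap: 22.7
```

```bash
python3 go.py did -.0003 0 0 0 0 0;python3 f.py
```

```text
[564.1  -88.09  31.79 -55.3 ]
t 12.4667 along 9.06 lat 0.39 z -5.11 err along 1.67 lat -0.44 z 0.44 rot [-1.7997e+02 -1.5000e-01 -5.5320e+01] tq [-1.28 -0.81  0.07] pos [564.69 -89.71  32.23]
```

Request:
jog_arm(targets=[[0,0,0,0,0,0,1],[0,0,0,0,0,0,1],[0,0,0,0,0,0,1],[0,0,0,0,0,0,1],[0,0,0,0,0,0,1]])

```text
time: 12.88
tool_pos: [564.7, -89.7, 32.2]
tcp_rot: [-180.0, -0.2, -55.3]
ft_force: [4.7, -8.0, -5.5]
finger_gap: 22.4
```

```bash
python3 f.py
```

```text
t 12.8833 along 9.29 lat -0.68 z -5.45 err along 1.67 lat -0.45 z 0.45 rot [-1.7997e+02 -1.5000e-01 -5.5320e+01] tq [-1.29 -0.78  0.05] pos [564.68 -89.71  32.24]
```

Request:
jog_arm(targets=[[0,0,0,0,0,0,1],[0,0,0,0,0,0,1],[0,0,0,0,0,0,1],[0,0,0,0,0,0,1],[0,0,0,0,0,0,1]])

```text
time: 13.3
tool_pos: [564.7, -89.7, 32.3]
tcp_rot: [-180.0, -0.2, -55.3]
ft_force: [5.2, -9.1, -5.3]
finger_gap: 22.5
```

```bash
python3 f.py
```

```text
t 13.3 along 10.40 lat -0.89 z -5.26 err along 1.67 lat -0.38 z 0.49 rot [-1.7996e+02 -1.6000e-01 -5.5320e+01] tq [-1.22 -0.82  0.06] pos [564.73 -89.68  32.28]
```

Request:
jog_arm(targets=[[0.001,0,0,0,0,0,1],[0.003,0,0,0,0,0,1],[0.007,0,0,0,0,0,1],[0.013,0,0,0,0,0,1],[0.019,0,0,0,0,0,1]])

```text
time: 13.72
tool_pos: [574.9, -104.4, 31.9]
tcp_rot: [-180.0, 0.0, -55.3]
ft_force: [1.3, -1.2, -0.7]
finger_gap: 22.6
```

Request:
jog_arm(targets=[[0.006,0,0,0,0,0,1],[0.012,0,0,0,0,0,1],[0.015,0,0,0,0,0,1],[0.0165,0,0,0,0,0,1],[0.0165,0,0,0,0,0,1]])

```text
time: 14.13
tool_pos: [583.8, -117.8, 31.4]
tcp_rot: [180.0, 0.0, -55.3]
ft_force: [-0.2, -0.3, -3.2]
finger_gap: 22.8
```

```bash
python3 go.py did .0355 0 0 0 0 0;python3 f.py;python3 - <<'E'
from h import *
s=r.snapshot('top');crop(s,(300,110,440,235),5,'pics/top7.png')
E
```

```text
[ 584.3  -117.27   31.79  -55.3 ]
t 14.1333 along 0.17 lat -0.35 z -3.25 err along 0.17 lat -0.70 z -0.37 rot [ 1.7998e+02  4.0000e-02 -5.5320e+01] tq [ 0.01  0.   -0.  ] pos [ 583.83 -117.81   31.42]
```

View pics/top7.png

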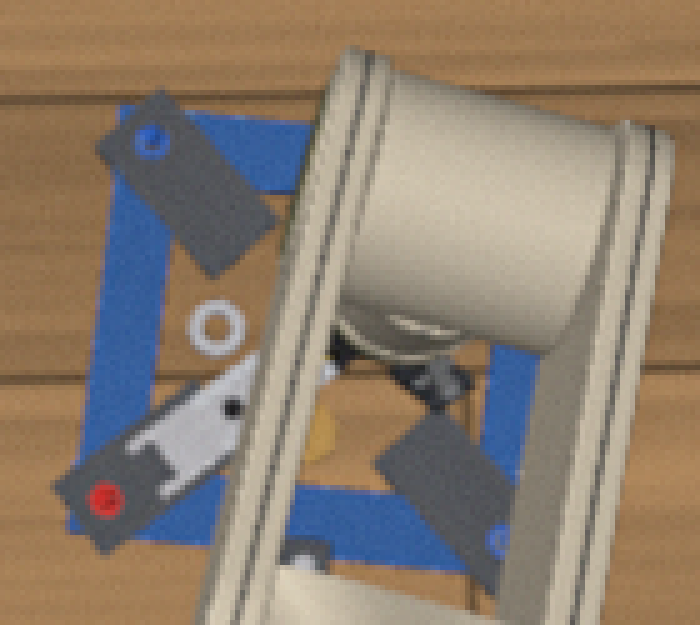

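Request:
jog_arm(targets=[[0,0,-0.004,0,0,0,1],[0,0,-0.01,0,0,0,1],[0,0,-0.018,0,0,0,1],[0,0,-0.026,0,0,0,1],[0,0,-0.034,0,0,0,1]])

```text
time: 14.6
tool_pos: [584.4, -117.6, 67.3]
tcp_rot: [-180.0, -0.0, -55.3]
ft_force: [-0.3, -0.3, -2.9]
finger_gap: 22.7
```

Request:
jog_arm(targets=[[0,0,-0.01,0,0,0,1],[0,0,-0.018,0,0,0,1],[0,0,-0.02,0,0,0,1]])

```text
time: 14.85
tool_pos: [585.4, -118.0, 88.5]
tcp_rot: [-179.9, -0.2, -55.3]
ft_force: [-0.2, 0.1, -2.3]
finger_gap: 22.8
```

```bash
python3 go.py did 0 0 -.054 0 0 0;python3 f.py; python3 go.py chain 584.2,-113,85.8,-27.3 584.1,-107,85.8,0.7 584,-100,85.8,28.7 584,-94.5,85.8,40.2
```

```text
[ 584.3  -117.27   85.79  -55.3 ]
t 14.85 along -0.22 lat -0.05 z -2.29 err along 1.25 lat 0.44 z 2.71 rot [-1.7988e+02 -1.6000e-01 -5.5300e+01] tq [-0.02  0.02 -0.01] pos [ 585.38 -118.05   88.51]
[-0.0036, -0.0023, -0.0, -0.0, 0.0, -0.4887] mm 4.272001872658766
[-0.0028, -0.0053, -0.0, 0.0, 0.0, -0.4887] mm 5.994163828258284
[-0.0, -0.007, -0.0, 0.0, 0.0, -0.4887] mm 7.0
[0.0026, -0.0048, -0.0, 0.0, 0.0, -0.2007] mm 5.458937625582472
```

Request:
jog_arm(targets=[[-0.0007,-0.0004,0,0,0,-0.05,1],[-0.0014,-0.0008,0,0,0,-0.15,1],[-0.002,-0.0014,0,0,0,-0.26,1],[-0.003,-0.002,0,0,0,-0.375,1],[-0.0036,-0.0023,0,0,0,-0.4887,1]])

```text
time: 15.27
tool_pos: [583.8, -113.3, 85.8]
tcp_rot: [-180.0, 0.0, -27.0]
ft_force: [-0.3, 0.1, -2.5]
finger_gap: 22.5
```

Request:
jog_arm(targets=[[-0.0005,-0.001,0,0,0,-0.1,1],[-0.001,-0.002,0,0,0,-0.2,1],[-0.0015,-0.003,0,0,0,-0.3,1],[-0.002,-0.004,0,0,0,-0.4,1],[-0.0028,-0.0053,0,0,0,-0.4887,1]])

```text
time: 15.68
tool_pos: [583.7, -107.4, 85.8]
tcp_rot: [-180.0, 0.0, 1.0]
ft_force: [0.4, -0.3, -2.3]
finger_gap: 22.7
```

Request:
jog_arm(targets=[[0,-0.0014,0,0,0,-0.1,1],[0,-0.0028,0,0,0,-0.2,1],[0,-0.0042,0,0,0,-0.3,1],[0,-0.0056,0,0,0,-0.4,1],[0,-0.007,0,0,0,-0.4887,1]])

```text
time: 16.1
tool_pos: [583.6, -100.3, 85.8]
tcp_rot: [-180.0, 0.0, 29.0]
ft_force: [0.2, -0.4, -3.2]
finger_gap: 22.5
```

Request:
jog_arm(targets=[[0.001,-0.0015,0,0,0,-0.08,1],[0.002,-0.003,0,0,0,-0.15,1],[0.0026,-0.0048,0,0,0,-0.2007,1],[0.0026,-0.0048,0,0,0,-0.2007,1],[0.0026,-0.0048,0,0,0,-0.2007,1]])

```text
time: 16.52
tool_pos: [583.6, -94.9, 85.8]
tcp_rot: [-180.0, 0.0, 40.1]
ft_force: [-0.5, -0.3, -2.5]
finger_gap: 22.8
```

Request:
jog_arm(targets=[[0,0,0,0,0,0,1],[0,0,0,0,0,0,1],[0,0,0,0,0,0,1]])

```text
time: 16.77
tool_pos: [583.7, -95.1, 85.8]
tcp_rot: [180.0, -0.0, 40.1]
ft_force: [-0.3, 0.6, -3.5]
finger_gap: 22.5
```

```bash
python3 go.py set 584 -94.5 85.8 40.2;python3 f.py; python3 - <<'E'
from h import *
for n in("side","top"):
    s=r.snapshot(n); np.save(n+'8.npy',s,allow_pickle=True); 
    crop(s,(240,120,400,230) if n=='side' else (300,110,440,235),5,f'pics/{n}8.png')
E
```

```text
t 16.7667 along 0.13 lat 0.64 z -3.49 err along -0.60 lat -0.22 z 0.02 rot [180.    -0.    40.14] tq [ 0.01 -0.08  0.02] pos [583.68 -95.05  85.82]
```

View pics/side8.png

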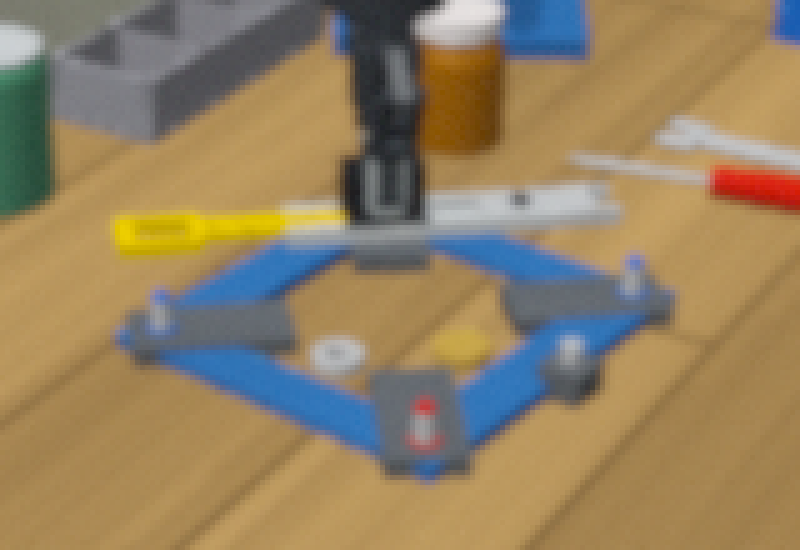

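View pics/top8.png

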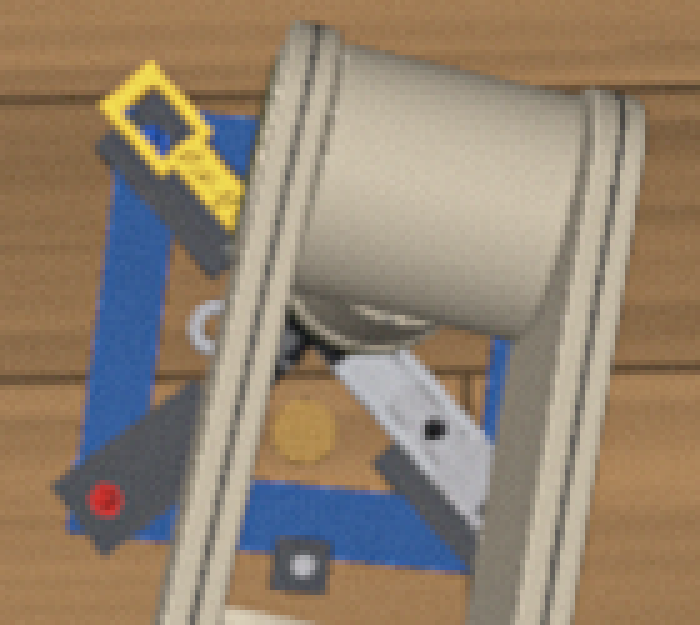

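```bash
cat > chk.py <<'E'
from h import *
s=np.load('top8.npy',allow_pickle=True).item()
far=np.array([686.6,-7.9]);near=np.array([462.5,-197.1])
d=(far-near)/np.linalg.norm(far-near);n=np.array([-d[1],d[0]])
f=lambda u,v:(300+u/5-.5,110+v/5-.5)
x,y=387,196
p=cv2.cvtColor(s['pixels'],cv2.COLOR_RGB2GRAY)[y-3:y+4,x-3:x+4].astype(float);w=np.clip(150-p,0,None);g=np.mgrid[y-3:y+4,x-3:x+4]
uv=[(w*g[1]).sum()/w.sum(),(w*g[0]).sum()/w.sum()];H=onplane(s,[uv],80)[0]
E=onplane(s,[f(150,62),f(100,105)],79).mean(0)
b,k=blobs(s['pixels'],(20,140,100),(36,255,255),(315,115,348,165),20)
print([x[1] for x in b]); cn,hi=cv2.findContours(k,cv2.RETR_CCOMP,cv2.CHAIN_APPROX_NONE)
for c,h in zip(cn,hi[0]):
    if h[3]>=0 and cv2.contourArea(c)>15:
        m=cv2.moments(c);q=(m['m10']/m['m00'],m['m01']/m['m00']);L=onplane(s,[q],75)[0];print('opening',q,L,'to far along %.1f lat %.1f'%((L[:2]-far)@d,(L[:2]-far)@n))
print('hole',uv,H,'along from near %.1f lat %.1f -> origin from far %.1f'%((H[:2]-near)@d,(H[:2]-near)@n,np.linalg.norm(far-near)-(H[:2]-near)@d-84.4))
print('end',E,'from far %.1f lat %.1f'%((E[:2]-far)@d,(E[:2]-far)@n))
E
python3 chk.py
```

```text
[array([319, 122,  29,  34, 286], dtype=int32)]
opening (331.14077025232405, 134.23240371845947) [685.12689266  -9.38503874  75.        ] to far along -2.1 lat -0.2
hole [np.float64(386.4445229681979), np.float64(195.48127208480565)] [ 520.46291382 -150.38607833   80.        ] along from near 74.4 lat -1.7 -> origin from far 134.5
end [705.96564445   7.81790763  79.        ] from far 24.9 lat -0.5
```

Request:
jog_arm(targets=[[0.001,-0.0008,0.01,0,0,0,1],[0.002,-0.0008,0.02,0,0,0,1],[0.002,-0.0008,0.028,0,0,0,1],[0.002,-0.0008,0.03,0,0,0,1],[0.002,-0.0008,0.03,0,0,0,1]])

```text
time: 17.28
tool_pos: [583.3, -92.7, 53.7]
tcp_rot: [-179.8, 0.1, 40.2]
ft_force: [0.4, 0.6, -2.3]
finger_gap: 23.0
```

Request:
jog_arm(targets=[[0,0,0.001,0,0,0,1],[0,0,0.002,0,0,0,1],[0,0,0.003,0,0,0,1],[0,0,0.004,0,0,0,1]])

```text
time: 17.62
tool_pos: [585.1, -93.1, 52.2]
tcp_rot: [180.0, -0.0, 40.2]
ft_force: [-0.1, -0.6, -2.9]
finger_gap: 22.6
```

Request:
jog_arm(targets=[[0,0,0.001,0,0,0,1],[0,0,0.002,0,0,0,1],[0,0,0.003,0,0,0,1],[0,0,0.004,0,0,0,1]])

```text
time: 17.95
tool_pos: [584.7, -93.0, 47.8]
tcp_rot: [180.0, -0.0, 40.2]
ft_force: [-1.5, -0.3, -2.9]
finger_gap: 22.7
```

```bash
python3 go.py did .002 -.0008 .038 0 0 0;python3 f.py; python3 - <<'E'
from h import *
for n in("side","top"):
    s=r.snapshot(n); np.save(n+'9.npy',s,allow_pickle=True); 
    crop(s,(240,120,400,230) if n=='side' else (300,110,440,235),5,f'pics/{n}9.png')
E
```

```text
[585.01 -92.6   47.8   40.2 ]
t 17.95 along -1.32 lat 0.77 z -2.88 err along -0.51 lat -0.13 z -0.04 rot [180.   -0.   40.2] tq [ 0.04  0.01 -0.  ] pos [584.71 -93.03  47.76]
```

View pics/side9.png

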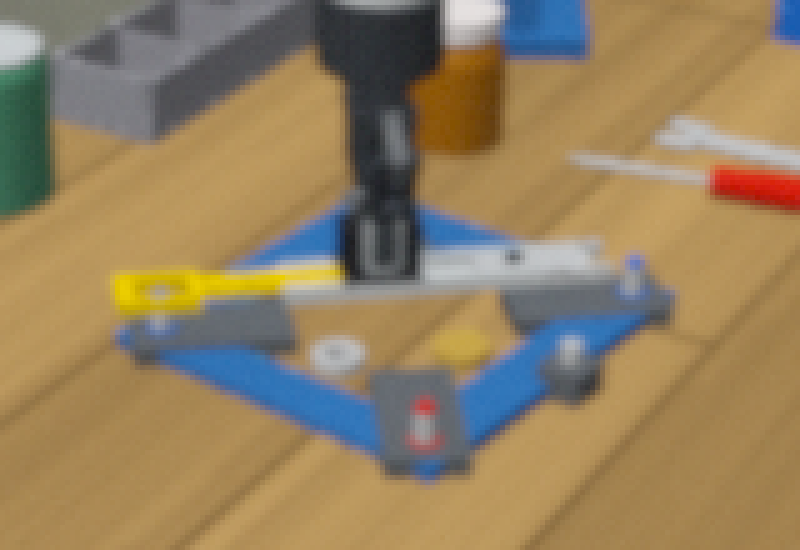

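View pics/top9.png

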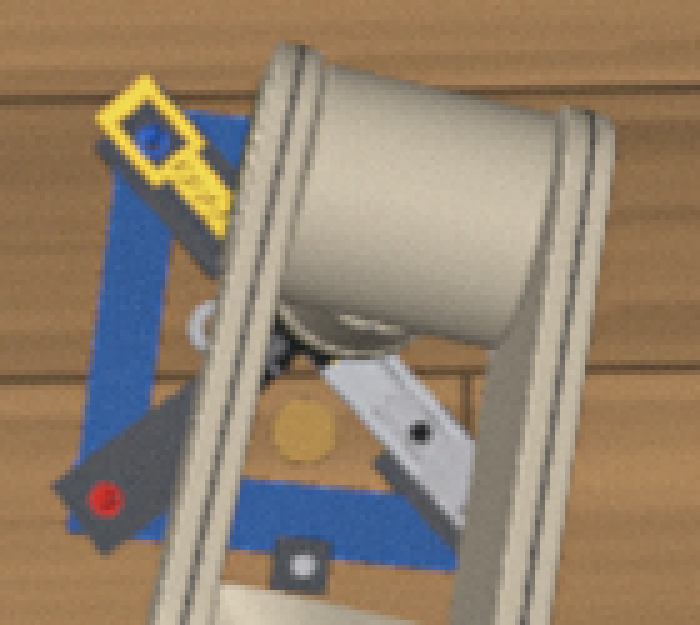

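The loop surrounds the blue far pin in both views (top crop about (150,138)), and there is no contact force. I'll keep lowering.

Request:
jog_arm(targets=[[0,0,0.003,0,0,0,1],[0,0,0.006,0,0,0,1],[0,0,0.008,0,0,0,1]])

```text
time: 18.3
tool_pos: [584.5, -93.0, 39.3]
tcp_rot: [-180.0, 0.0, 40.2]
ft_force: [-0.2, 0.1, -2.9]
finger_gap: 22.7
```

Request:
jog_arm(targets=[[0,0,0.003,0,0,0,1],[0,0,0.006,0,0,0,1],[0,0,0.008,0,0,0,1],[0,0,0.008,0,0,0,1]])

```text
time: 18.63
tool_pos: [584.2, -92.9, 31.0]
tcp_rot: [-179.9, 0.0, 40.2]
ft_force: [0.5, -0.0, -4.3]
finger_gap: 22.5
```

Request:
jog_arm(targets=[[-0.002,0,0,0,0,0,1],[-0.005,0,0,0,0,0,1],[-0.008,0,0,0,0,0,1],[-0.01,0,0,0,0,0,1]])

```text
time: 18.97
tool_pos: [576.8, -99.8, 31.9]
tcp_rot: [180.0, 0.0, 40.2]
ft_force: [-0.5, 0.1, -3.3]
finger_gap: 22.7
```

```bash
python3 go.py did -.01 0 .016 0 0 0;python3 f.py; python3 - <<'E'
from h import *
for n in("side","top"):
    s=r.snapshot(n); np.save(n+'10.npy',s,allow_pickle=True); 
    crop(s,(240,120,400,230) if n=='side' else (300,110,440,235),5,f'pics/{n}10.png')
E
```

```text
[577.37 -99.05  31.8   40.2 ]
t 18.9667 along -0.28 lat 0.43 z -3.27 err along -0.95 lat -0.24 z 0.15 rot [179.99   0.    40.19] tq [-0.02  0.   -0.03] pos [576.8  -99.85  31.95]
```

View pics/side10.png

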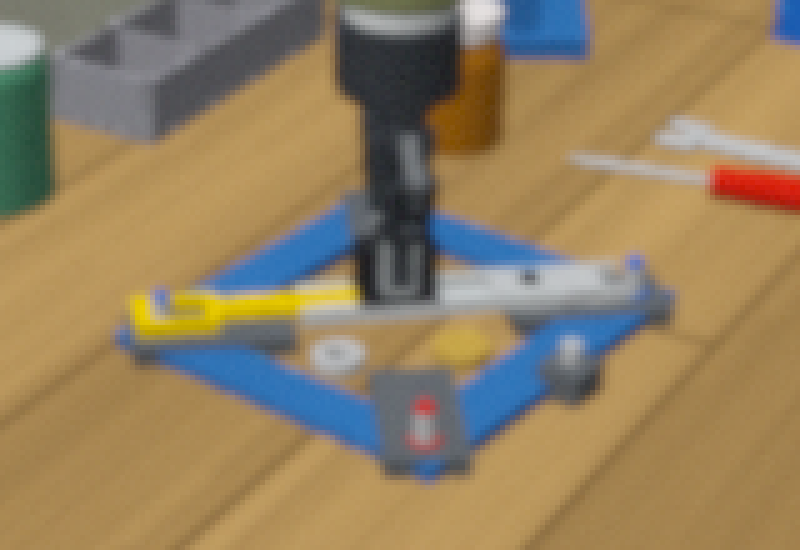

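View pics/top10.png

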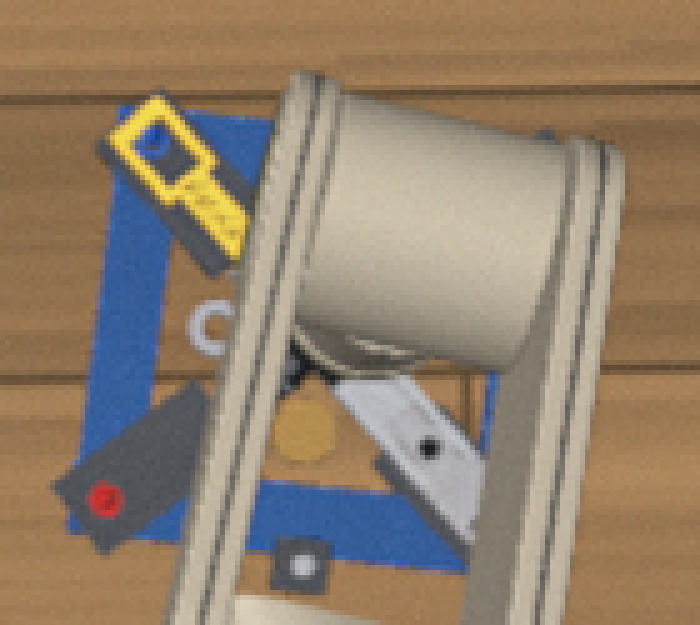

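Request:
jog_arm(targets=[[-0.002,0,0,0,0,0,1],[-0.004,0,0,0,0,0,1],[-0.006,0,0,0,0,0,1],[-0.007,0,0,0,0,0,1]])

```text
time: 19.4
tool_pos: [571.8, -104.1, 31.9]
tcp_rot: [180.0, -0.0, 40.2]
ft_force: [1.9, 0.6, -2.8]
finger_gap: 22.8
```

```bash
python3 go.py did -.007 0 0 0 0 0;python3 f.py
```

```text
[ 572.03 -103.57   31.8    40.2 ]
t 19.4 along 1.84 lat -0.74 z -2.81 err along -0.48 lat -0.26 z 0.13 rot [ 1.7998e+02 -3.0000e-02  4.0200e+01] tq [ 0.22 -0.32 -0.01] pos [ 571.82 -104.08   31.93]
```

Request:
jog_arm(targets=[[-0.001,0,0,0,0,0,1],[-0.002,0,0,0,0,0,1],[-0.003,0,0,0,0,0,1]])

```text
time: 19.65
tool_pos: [569.6, -106.0, 31.9]
tcp_rot: [180.0, -0.0, 40.2]
ft_force: [2.2, 1.8, -3.4]
finger_gap: 22.8
```

```bash
python3 go.py did -.003 0 0 0 0 0;python3 f.py; python3 - <<'E'
from h import *
for n in("side","top"):
    s=r.snapshot(n); np.save(n+'11.npy',s,allow_pickle=True); 
    crop(s,(260,150,380,210) if n=='side' else (300,110,440,235),6 if n=='side' else 5,f'pics/{n}11.png')
E
```

```text
[ 569.74 -105.51   31.8    40.2 ]
t 19.65 along 2.81 lat -0.03 z -3.44 err along -0.42 lat -0.24 z 0.12 rot [ 1.7998e+02 -2.0000e-02  4.0200e+01] tq [ 0.22 -0.39 -0.04] pos [ 569.57 -105.96   31.92]
```

View pics/side11.png

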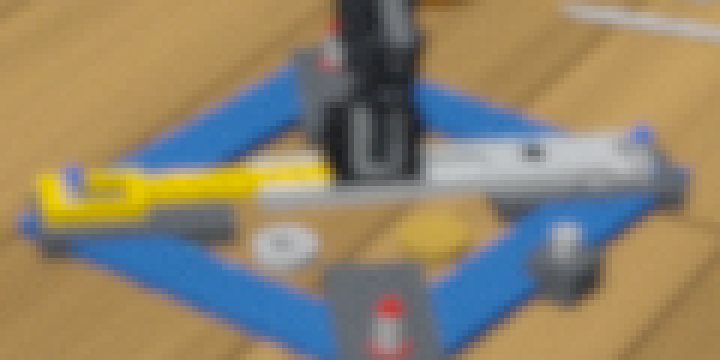

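View pics/top11.png

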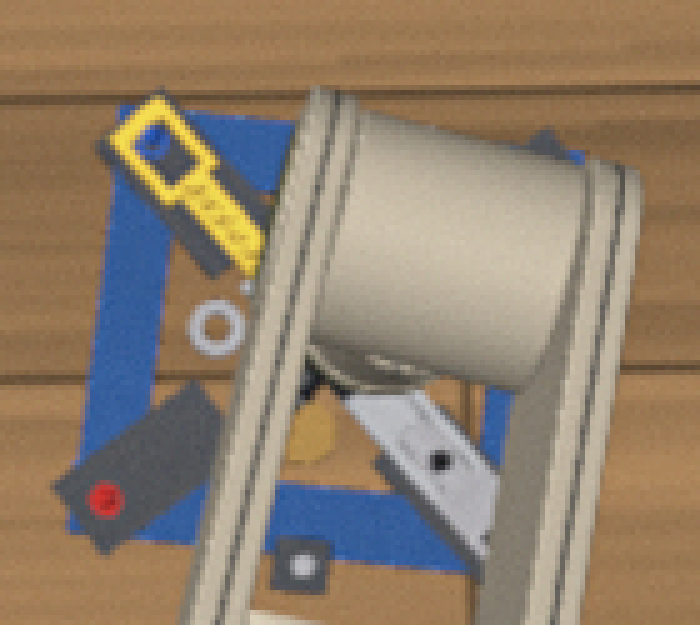

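Request:
jog_arm(targets=[[-0.001,0,0,0,0,0,1],[-0.002,0,0,0,0,0,1],[-0.003,0,0,0,0,0,1]])

```text
time: 20.0
tool_pos: [567.2, -107.9, 31.9]
tcp_rot: [180.0, -0.0, 40.2]
ft_force: [3.3, 1.8, -3.3]
finger_gap: 22.6
```

Request:
jog_arm(targets=[[-0.0005,0,0,0,0,0,1],[-0.001,0,0,0,0,0,1]])

```text
time: 20.17
tool_pos: [566.4, -108.6, 31.9]
tcp_rot: [180.0, -0.0, 40.2]
ft_force: [2.8, 1.9, -2.7]
finger_gap: 22.4
```

```bash
python3 go.py did -.004 0 0 0 0 0;python3 f.py
```

```text
[ 566.68 -108.09   31.8    40.2 ]
t 20.1667 along 3.33 lat -0.37 z -2.72 err along -0.53 lat -0.18 z 0.06 rot [ 1.7999e+02 -1.0000e-02  4.0200e+01] tq [ 0.28 -0.47 -0.05] pos [ 566.39 -108.57   31.86]
```

Request:
jog_arm(targets=[[-0.0004,0,0,0,0,0,1],[-0.0008,0,0,0,0,0,1]])

```text
time: 20.33
tool_pos: [565.8, -109.1, 31.8]
tcp_rot: [180.0, -0.0, 40.2]
ft_force: [1.9, 1.3, -3.1]
finger_gap: 22.5
```

```bash
python3 go.py did -.0008 0 0 0 0 0;python3 f.py
```

```text
[ 566.07 -108.61   31.8    40.2 ]
t 20.3333 along 2.33 lat -0.21 z -3.13 err along -0.54 lat -0.16 z 0.02 rot [180.   -0.   40.2] tq [ 0.28 -0.5  -0.09] pos [ 565.76 -109.08   31.82]
```

Request:
jog_arm(targets=[[-0.0004,0,0,0,0,0,1],[-0.0007,0,0,0,0,0,1]])

```text
time: 20.5
tool_pos: [565.2, -109.5, 31.8]
tcp_rot: [180.0, -0.0, 40.2]
ft_force: [3.0, 1.8, -2.7]
finger_gap: 22.5
```

```bash
python3 go.py did -.0007 0 0 0 0 0;python3 f.py
```

```text
[ 565.53 -109.06   31.8    40.2 ]
t 20.5 along 3.49 lat -0.55 z -2.73 err along -0.53 lat -0.16 z 0.02 rot [180.   -0.   40.2] tq [ 0.32 -0.48 -0.11] pos [ 565.23 -109.53   31.82]
```

Request:
jog_arm(targets=[[-0.0003,0,0,0,0,0,1],[-0.0006,0,0,0,0,0,1]])

```text
time: 20.67
tool_pos: [565.0, -109.7, 31.9]
tcp_rot: [180.0, -0.0, 40.2]
ft_force: [4.6, 2.3, -4.1]
finger_gap: 22.1
```

```bash
python3 go.py did -.0006 0 0 0 0 0;python3 f.py
```

```text
[ 565.08 -109.44   31.8    40.2 ]
t 20.6667 along 5.01 lat -1.26 z -4.10 err along -0.23 lat -0.16 z 0.06 rot [ 1.7999e+02 -3.0000e-02  4.0200e+01] tq [ 0.57 -0.81 -0.08] pos [ 565.   -109.72   31.86]
```

Request:
jog_arm(targets=[[-0.0002,0,0,0,0,0,1],[-0.0004,0,0,0,0,0,1],[-0.0004,0,0,0,0,0,1]])

```text
time: 20.92
tool_pos: [564.9, -109.8, 31.9]
tcp_rot: [180.0, -0.1, 40.2]
ft_force: [5.3, 3.9, -4.1]
finger_gap: 22.8
```

```bash
python3 go.py did -.0004 0 0 0 0 0;python3 f.py
```

```text
[ 564.77 -109.7    31.8    40.2 ]
t 20.9167 along 6.52 lat -0.42 z -4.07 err along 0.09 lat -0.15 z 0.05 rot [ 1.7998e+02 -6.0000e-02  4.0200e+01] tq [ 0.59 -0.89 -0.08] pos [ 564.94 -109.76   31.85]
```

Request:
jog_arm(targets=[[-0.0002,0,0,0,0,0,1],[-0.0002,0,0,0,0,0,1],[-0.0002,0,0,0,0,0,1]])

```text
time: 21.17
tool_pos: [564.9, -109.7, 31.9]
tcp_rot: [180.0, -0.1, 40.2]
ft_force: [5.3, 4.2, -4.7]
finger_gap: 22.5
```

```bash
python3 go.py did -.0002 0 0 0 0 0;python3 f.py
```

```text
[ 564.62 -109.83   31.8    40.2 ]
t 21.1667 along 6.78 lat -0.25 z -4.67 err along 0.30 lat -0.13 z 0.10 rot [ 1.7998e+02 -8.0000e-02  4.0210e+01] tq [ 0.62 -0.97 -0.04] pos [ 564.93 -109.74   31.9 ]
```

Request:
jog_arm(targets=[[-0.0002,0,0,0,0,0,1],[-0.0004,0,0,0,0,0,1],[-0.0004,0,0,0,0,0,1]])

```text
time: 21.42
tool_pos: [564.9, -109.8, 32.0]
tcp_rot: [180.0, -0.1, 40.2]
ft_force: [7.1, 4.8, -4.2]
finger_gap: 22.7
```

```bash
python3 go.py did -.0004 0 0 0 0 0;python3 f.py
```

```text
[ 564.31 -110.09   31.8    40.2 ]
t 21.4167 along 8.54 lat -0.91 z -4.23 err along 0.63 lat -0.14 z 0.23 rot [ 1.7997e+02 -1.1000e-01  4.0210e+01] tq [ 0.82 -1.11 -0.08] pos [ 564.89 -109.79   32.03]
```

Request:
jog_arm(targets=[[-0.0002,0,0,0,0,0,1],[-0.0003,0,0,0,0,0,1],[-0.0003,0,0,0,0,0,1],[-0.0003,0,0,0,0,0,1]])

```text
time: 21.75
tool_pos: [564.8, -109.8, 32.1]
tcp_rot: [180.0, -0.1, 40.2]
ft_force: [8.0, 6.4, -4.2]
finger_gap: 22.4
```

```bash
python3 go.py did -.0003 0 0 0 0 0;python3 f.py
```

```text
[ 564.08 -110.28   31.8    40.2 ]
t 21.75 along 10.24 lat -0.33 z -4.18 err along 0.87 lat -0.11 z 0.28 rot [ 1.7997e+02 -1.4000e-01  4.0220e+01] tq [ 0.97 -1.24 -0.08] pos [ 564.82 -109.81   32.08]
```

Request:
jog_arm(targets=[[0,0,0,0,0,0,1],[0,0,0,0,0,0,1],[0,0,0,0,0,0,1],[0,0,0,0,0,0,1],[0,0,0,0,0,0,1]])

```text
time: 22.17
tool_pos: [564.8, -109.8, 32.1]
tcp_rot: [180.0, -0.1, 40.2]
ft_force: [8.2, 5.1, -4.6]
finger_gap: 22.8
```

```bash
python3 f.py
```

```text
t 22.1667 along 9.59 lat -1.38 z -4.62 err along 0.90 lat -0.11 z 0.28 rot [ 1.7997e+02 -1.4000e-01  4.0220e+01] tq [ 0.99 -1.21 -0.07] pos [ 564.84 -109.79   32.08]
```

Request:
jog_arm(targets=[[0,0,0,0,0,0,1],[0,0,0,0,0,0,1],[0,0,0,0,0,0,1],[0,0,0,0,0,0,1],[0,0,0,0,0,0,1]])

```text
time: 22.58
tool_pos: [564.8, -109.8, 32.1]
tcp_rot: [180.0, -0.1, 40.2]
ft_force: [8.1, 5.7, -4.4]
finger_gap: 22.4
```

```bash
python3 f.py
```

```text
t 22.5833 along 9.85 lat -0.84 z -4.40 err along 0.89 lat -0.11 z 0.29 rot [ 1.7997e+02 -1.4000e-01  4.0220e+01] tq [ 1.   -1.25 -0.11] pos [ 564.83 -109.79   32.09]
```

Request:
jog_arm(targets=[[0,0,0,0,0,0,1],[0,0,0,0,0,0,1],[0,0,0,0,0,0,1],[0,0,0,0,0,0,1]])

```text
time: 22.92
tool_pos: [564.9, -109.8, 32.1]
tcp_rot: [180.0, -0.1, 40.2]
ft_force: [7.8, 6.3, -4.6]
finger_gap: 22.2
```

```bash
python3 f.py; python3 - <<'E'
from h import *
for n in("side","top"):
    s=r.snapshot(n); np.save(n+'12.npy',s,allow_pickle=True); 
    crop(s,(260,150,380,210) if n=='side' else (300,110,440,235),6 if n=='side' else 5,f'pics/{n}12.png')
E
```

```text
t 22.9167 along 10.07 lat -0.20 z -4.63 err along 0.89 lat -0.15 z 0.31 rot [ 1.7997e+02 -1.4000e-01  4.0220e+01] tq [ 0.99 -1.25 -0.08] pos [ 564.86 -109.83   32.11]
```

View pics/side12.png

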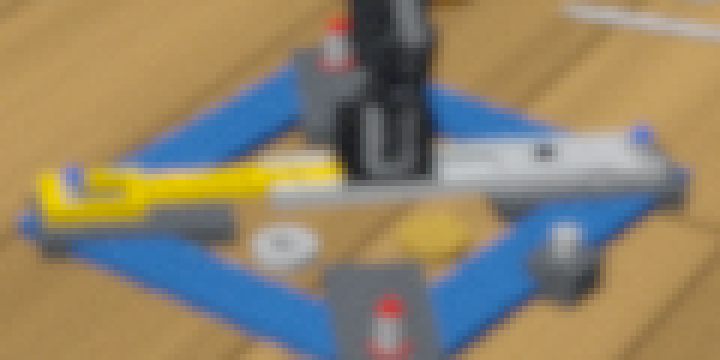

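View pics/top12.png

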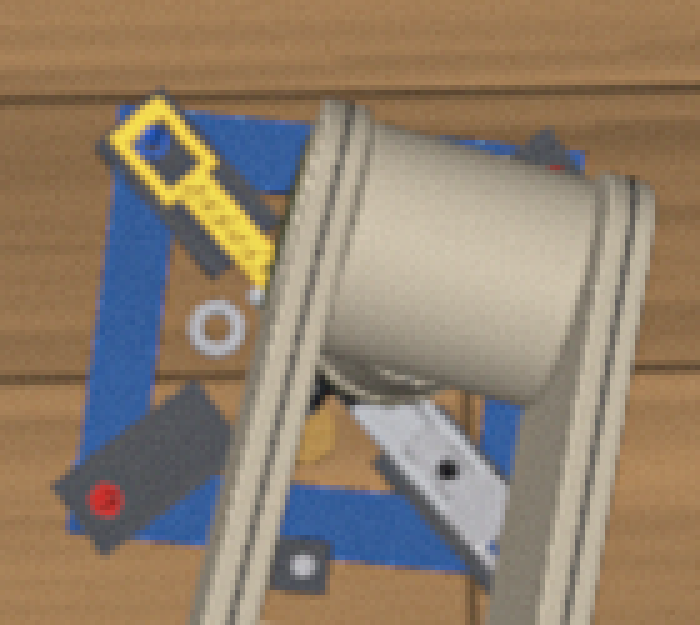

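Both diagonals are measured. At butt, the TCP lay 166.8 mm from the red far pin and 158.6 mm from the blue one, so red is longer by about 8 mm. That agrees with the pin positions from the camera. Now I'll ease off, lift, turn back and lay the rule on the red diagonal.

Request:
jog_arm(targets=[[0.001,0,0,0,0,0,1],[0.003,0,0,0,0,0,1],[0.007,0,0,0,0,0,1],[0.012,0,0,0,0,0,1],[0.017,0,0,0,0,0,1]])

```text
time: 23.43
tool_pos: [576.9, -99.6, 31.7]
tcp_rot: [-180.0, 0.0, 40.2]
ft_force: [-0.3, 0.0, -3.4]
finger_gap: 22.5
```

Request:
jog_arm(targets=[[0.005,0,0,0,0,0,1],[0.009,0,0,0,0,0,1],[0.0105,0,0,0,0,0,1],[0.0105,0,0,0,0,0,1],[0.0105,0,0,0,0,0,1]])

```text
time: 23.85
tool_pos: [584.5, -93.0, 31.5]
tcp_rot: [-180.0, 0.0, 40.2]
ft_force: [0.7, 0.3, -3.2]
finger_gap: 22.5
```

```bash
python3 go.py did .0275 0 0 0 0 0;python3 f.py;python3 - <<'E'
from h import *
s=r.snapshot('top');crop(s,(300,110,440,235),5,'pics/top13.png')
E
```

```text
[585.09 -92.53  31.8   40.2 ]
t 23.85 along 0.73 lat -0.21 z -3.20 err along -0.71 lat 0.03 z -0.27 rot [-1.7998e+02  3.0000e-02  4.0210e+01] tq [-0.02 -0.03 -0.01] pos [584.53 -92.97  31.53]
```

View pics/top13.png

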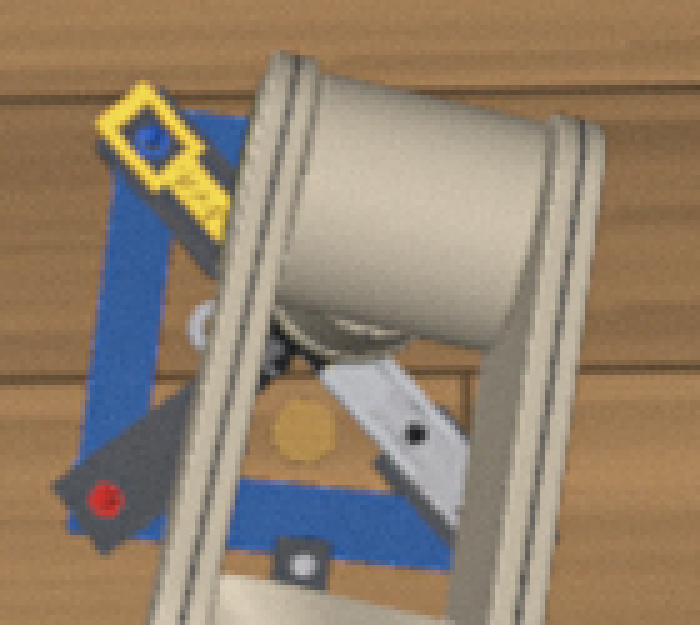

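The loop is centred around the pin at (150,137) and free of force, so I'll lift and turn.

Request:
jog_arm(targets=[[0,0,-0.004,0,0,0,1],[0,0,-0.01,0,0,0,1],[0,0,-0.018,0,0,0,1],[0,0,-0.026,0,0,0,1],[0,0,-0.034,0,0,0,1]])

```text
time: 24.32
tool_pos: [585.1, -93.2, 67.2]
tcp_rot: [180.0, -0.0, 40.2]
ft_force: [0.9, -0.8, -2.5]
finger_gap: 22.5
```

Request:
jog_arm(targets=[[0,0,-0.01,0,0,0,1],[0,0,-0.018,0,0,0,1],[0,0,-0.02,0,0,0,1],[0,0,-0.02,0,0,0,1]])

```text
time: 24.65
tool_pos: [585.7, -93.2, 87.3]
tcp_rot: [179.9, -0.1, 40.2]
ft_force: [0.2, -0.0, -2.9]
finger_gap: 22.5
```

```bash
python3 go.py did 0 0 -.054 0 0 0;python3 f.py; python3 go.py chain 585,-96,85.8,28.7 584.8,-103,85.8,0.7 584.6,-110,85.8,-27.3 584.25,-117.2,85.8,-55.3
```

```text
[585.09 -92.53  85.8   40.2 ]
t 24.65 along 0.09 lat -0.13 z -2.87 err along 0.04 lat -0.89 z 1.52 rot [ 1.7989e+02 -8.0000e-02  4.0200e+01] tq [ 0.04 -0.04  0.02] pos [585.69 -93.19  87.32]
[-0.0023, 0.0026, 0.0, 0.0, -0.0, 0.2007] mm 3.471310991541956
[-0.0035, 0.006, 0.0, -0.0, -0.0, 0.4887] mm 6.946221994724902
[-0.0003, 0.007, 0.0, 0.0, -0.0, 0.4887] mm 7.006425622241344
[0.003, 0.0066, 0.0, 0.0, -0.0, 0.4887] mm 7.249827584156743
```

Request:
jog_arm(targets=[[-0.0006,0.0006,0,0,0,0.03,1],[-0.0015,0.0016,0,0,0,0.1,1],[-0.0023,0.0026,0,0,0,0.2007,1]])

```text
time: 24.9
tool_pos: [584.2, -96.3, 85.1]
tcp_rot: [-180.0, 0.0, 28.6]
ft_force: [-0.5, 0.7, -2.9]
finger_gap: 22.9
```

Request:
jog_arm(targets=[[-0.0007,0.0012,0,0,0,0.1,1],[-0.0014,0.0024,0,0,0,0.2,1],[-0.002,0.0036,0,0,0,0.3,1],[-0.0028,0.0048,0,0,0,0.4,1],[-0.0035,0.006,0,0,0,0.4887,1]])

```text
time: 25.32
tool_pos: [584.0, -103.3, 85.0]
tcp_rot: [-180.0, 0.1, 0.4]
ft_force: [-0.1, 0.7, -3.2]
finger_gap: 22.6
```

Request:
jog_arm(targets=[[0,0.0014,0,0,0,0.1,1],[0,0.0028,0,0,0,0.2,1],[0,0.0042,0,0,0,0.3,1],[0,0.0056,0,0,0,0.4,1],[-0.0003,0.007,0,0,0,0.4887,1]])

```text
time: 25.73
tool_pos: [583.8, -110.3, 85.0]
tcp_rot: [180.0, 0.1, -27.6]
ft_force: [-1.3, -1.2, -3.5]
finger_gap: 22.9
```

Request:
jog_arm(targets=[[0.0006,0.0014,0,0,0,0.1,1],[0.0012,0.0028,0,0,0,0.2,1],[0.0018,0.0042,0,0,0,0.3,1],[0.0024,0.0056,0,0,0,0.4,1],[0.003,0.0066,0,0,0,0.4887,1]])

```text
time: 26.15
tool_pos: [583.4, -117.6, 85.0]
tcp_rot: [180.0, 0.1, -55.6]
ft_force: [-0.1, -0.2, -3.0]
finger_gap: 22.5
```

Request:
jog_arm(targets=[[0,0,0,0,0,0,1],[0,0,0,0,0,0,1],[0,0,0,0,0,0,1],[0,0,0,0,0,0,1],[0,0,0,0,0,0,1]])

```text
time: 26.57
tool_pos: [583.9, -117.5, 85.7]
tcp_rot: [180.0, 0.0, -55.2]
ft_force: [0.0, 0.8, -3.1]
finger_gap: 22.6
```

```bash
python3 go.py set 584.25 -117.2 85.8 -55.3;python3 f.py; python3 - <<'E'
from h import *
s=r.snapshot('top'); np.save('top14.npy',s,allow_pickle=True); crop(s,(300,110,440,235),5,'pics/top14.png')
x,y=347,190
p=cv2.cvtColor(s['pixels'],cv2.COLOR_RGB2GRAY)[y-3:y+4,x-3:x+4].astype(float);w=np.clip(150-p,0,None);g=np.mgrid[y-3:y+4,x-3:x+4]
uv=[(w*g[1]).sum()/w.sum(),(w*g[0]).sum()/w.sum()];H=onplane(s,[uv],80)[0]
far=np.array([660.4,-226.4]);near=np.array([488.7,21.3]);d=(far-near)/np.linalg.norm(far-near);n=np.array([-d[1],d[0]])
print(uv,(H[:2]-near)@d,(H[:2]-near)@n)
E
```

```text
t 26.5667 along -0.64 lat 0.48 z -3.14 err along 0.05 lat -0.49 z -0.10 rot [ 1.800e+02  1.000e-02 -5.522e+01] tq [ 0.04 -0.03  0.06] pos [ 583.88 -117.52   85.7 ]
[np.float64(347.4913169319826), np.float64(189.9356005788712)] 85.2199596382005 -0.6459847674727287
```

View pics/top14.png

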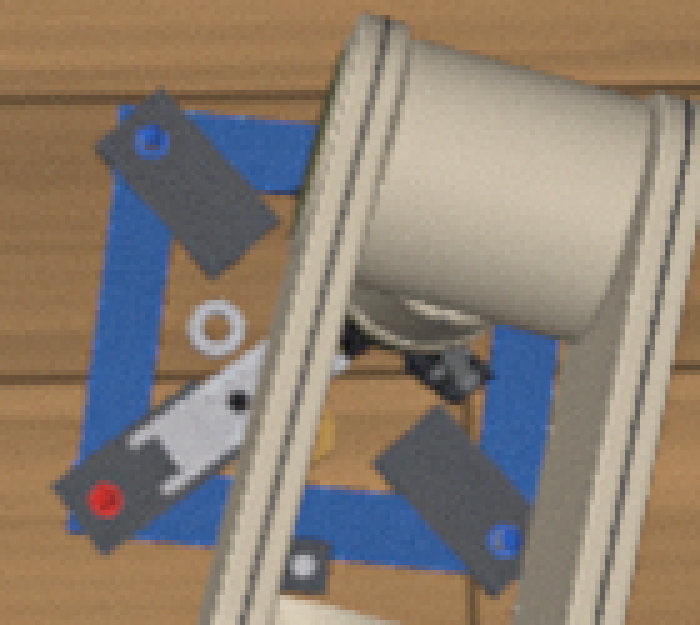

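The rule is at the same place as for the first red approach (hole at (238,400) in the crop), so I'll lower it.

Request:
jog_arm(targets=[[0,0,0.01,0,0,0,1],[0,0,0.02,0,0,0,1],[0,0,0.028,0,0,0,1],[0,0,0.03,0,0,0,1],[0,0,0.03,0,0,0,1]])

```text
time: 27.03
tool_pos: [582.5, -117.2, 53.7]
tcp_rot: [179.9, 0.2, -55.3]
ft_force: [0.5, 0.6, -3.2]
finger_gap: 22.8
```

Request:
jog_arm(targets=[[0,0,0.001,0,0,0,1],[0,0,0.002,0,0,0,1],[0,0,0.003,0,0,0,1],[0,0,0.004,0,0,0,1]])

```text
time: 27.37
tool_pos: [584.3, -117.7, 52.2]
tcp_rot: [-180.0, -0.0, -55.3]
ft_force: [0.0, 0.2, -3.6]
finger_gap: 22.6
```

Request:
jog_arm(targets=[[0,0,0.001,0,0,0,1],[0,0,0.002,0,0,0,1],[0,0,0.003,0,0,0,1],[0,0,0.004,0,0,0,1]])

```text
time: 27.7
tool_pos: [583.9, -117.7, 47.8]
tcp_rot: [-180.0, -0.0, -55.3]
ft_force: [0.3, -1.0, -2.8]
finger_gap: 22.8
```

Request:
jog_arm(targets=[[0,0,0.003,0,0,0,1],[0,0,0.006,0,0,0,1],[0,0,0.01,0,0,0,1],[0,0,0.015,0,0,0,1],[0,0,0.016,0,0,0,1]])

```text
time: 28.12
tool_pos: [583.1, -117.4, 30.4]
tcp_rot: [179.9, 0.1, -55.3]
ft_force: [0.3, 0.3, -3.2]
finger_gap: 22.5
```

Request:
jog_arm(targets=[[0,0,0.0005,0,0,0,1],[0,0,0.001,0,0,0,1],[0,0,0.0015,0,0,0,1],[0,0,0.002,0,0,0,1]])

```text
time: 28.45
tool_pos: [584.2, -117.7, 30.0]
tcp_rot: [-180.0, -0.0, -55.3]
ft_force: [0.7, -0.2, -2.9]
finger_gap: 22.5
```

```bash
python3 go.py did 0 0 .056 0 0 0;python3 f.py
```

```text
[ 584.25 -117.2    29.8   -55.3 ]
t 28.45 along 0.54 lat 0.46 z -2.86 err along 0.35 lat -0.35 z 0.23 rot [-1.7998e+02 -2.0000e-02 -5.5300e+01] tq [-0.05  0.07  0.01] pos [ 584.16 -117.69   30.03]
```

Request:
jog_arm(targets=[[0,0,0.0005,0,0,0,1],[0,0,0.001,0,0,0,1],[0,0,0.001,0,0,0,1]])

```text
time: 28.7
tool_pos: [584.0, -117.6, 28.8]
tcp_rot: [-180.0, -0.0, -55.3]
ft_force: [0.3, 0.0, -2.6]
finger_gap: 22.6
```

Request:
jog_arm(targets=[[0,0,0.0004,0,0,0,1],[0,0,0.0006,0,0,0,1],[0,0,0.0006,0,0,0,1]])

```text
time: 28.95
tool_pos: [584.1, -117.7, 28.7]
tcp_rot: [-180.0, -0.0, -55.3]
ft_force: [-3.3, 1.8, 3.5]
finger_gap: 22.8
```

```bash
python3 go.py did 0 0 .0016 0 0 0;python3 f.py
```

```text
[ 584.25 -117.2    28.2   -55.3 ]
t 28.95 along -3.33 lat -1.69 z 3.46 err along 0.31 lat -0.37 z 0.54 rot [-1.7999e+02 -2.0000e-02 -5.5300e+01] tq [0.05 0.54 0.01] pos [ 584.12 -117.66   28.74]
```

The rule has touched down at z ≈ 28.7, so I'll open the gripper.

Request:
jog_arm(targets=[[0,0,0,0,0,0,0.6],[0,0,0,0,0,0,0.5],[0,0,0,0,0,0,0.3],[0,0,0,0,0,0,0.2],[0,0,0,0,0,0,0.2]], newtons=40)

```text
time: 29.37
tool_pos: [584.1, -117.7, 28.2]
tcp_rot: [-180.0, -0.0, -55.3]
ft_force: [-0.3, 0.5, 0.1]
finger_gap: 68.2
```

```bash
python3 f.py;python3 - <<'E'
from h import *
print(r.sense()['finger_gap'])
s=r.snapshot('side');crop(s,(240,120,400,230),5,'pics/side15.png')
E
```

```text
t 29.3667 along -0.58 lat 0.07 z 0.06 err along 0.31 lat -0.43 z 0.05 rot [-1.7999e+02 -1.0000e-02 -5.5310e+01] tq [ 0.02 -0.01 -0.01] pos [ 584.07 -117.7    28.25]
68.18465221637109
```

View pics/side15.png

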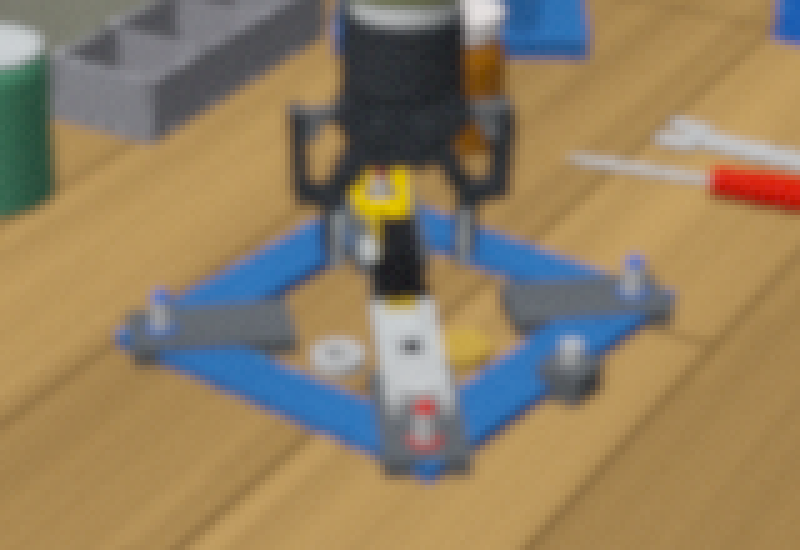

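The fingers are clear of the block and the red pin shows inside the loop at about (380,185). I'll lift straight up and then move away to look.

Request:
jog_arm(targets=[[0,0,-0.01,0,0,0,0.2],[0,0,-0.03,0,0,0,0.2],[0,0,-0.06,0,0,0,0.2],[0,0,-0.095,0,0,0,0.2],[0,0,-0.13,0,0,0,0.2]])

```text
time: 29.83
tool_pos: [583.3, -117.4, 159.7]
tcp_rot: [180.0, 0.0, -55.3]
ft_force: [0.6, 0.4, 0.8]
finger_gap: 68.6
```

```bash
python3 go.py did 0 0 -.13 0 0 0; python3 go.py chain 470,60,200,-55.3 400,230,220,-55.3
```

```text
[ 584.25 -117.2   158.2   -55.3 ]
[-0.2107, -0.0069, -0.0418, 0.0, 0.0, 0.0] mm 214.91705376726156
[-0.1796, -0.0392, -0.02, 0.0, 0.0, 0.0] mm 184.9129524938694
```

Request:
jog_arm(targets=[[-0.04,0,-0.01,0,0,-0.06,0.2],[-0.08,-0.002,-0.02,0,0,-0.12,0.2],[-0.12,-0.004,-0.03,0,0,-0.2,0.2],[-0.16,-0.005,-0.04,0,0,-0.3,0.2],[-0.2,-0.007,-0.04,0,0,-0.4,0.2]])

```text
time: 30.25
tool_pos: [475.9, 51.9, 201.4]
tcp_rot: [-179.9, -0.2, -32.1]
ft_force: [1.2, 0.7, 0.9]
finger_gap: 68.5
```

Request:
jog_arm(targets=[[-0.02,-0.03,0,0,0,-0.08,0.2],[-0.04,-0.06,0,0,0,-0.16,0.2],[-0.06,-0.09,0,0,0,-0.24,0.2],[-0.07,-0.12,0,0,0,-0.32,0.2],[-0.07,-0.13,0,0,0,-0.35,0.2]])

```text
time: 30.67
tool_pos: [486.1, 202.2, 199.4]
tcp_rot: [-179.9, -0.1, -11.9]
ft_force: [0.4, 0.9, -0.2]
finger_gap: 68.1
```

```bash
python3 - <<'E'
from h import *
a=r.sense();print(a['tool_pos'],a['tcp_rot'],a['joint_pos'],a['time'])
for n in("side","top"):
    s=r.snapshot(n); np.save(n+'16.npy',s,allow_pickle=True);cv2.imwrite(f'pics/{n}16f.png',s['pixels'][:,:,::-1])
    crop(s,(240,120,400,230) if n=='side' else (300,110,440,235),5,f'pics/{n}16.png')
E
```

```text
[486.09733003 202.20542136 199.3711383 ] [-1.79868195e+02 -5.94688481e-02 -1.18828557e+01] [ 1.69449162e+01 -3.10425647e+00  9.94605211e+01  8.73524760e-02
  8.35280905e+01  1.18817945e+02] 30.6667
```

View pics/top16f.png

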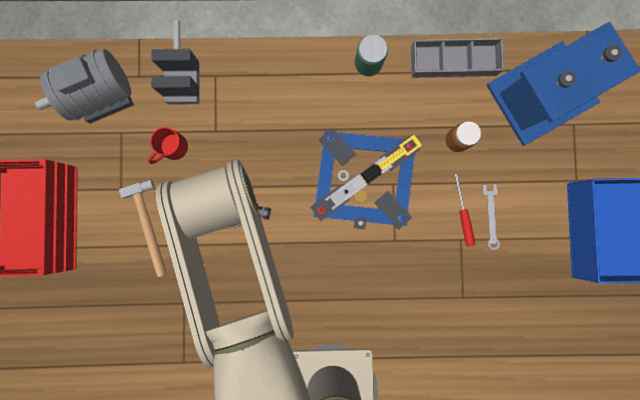

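View pics/side16.png

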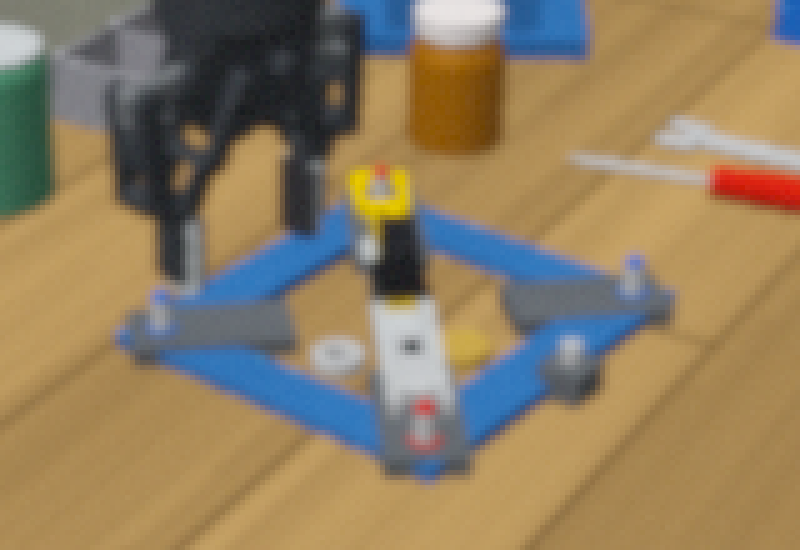

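View pics/top16.png

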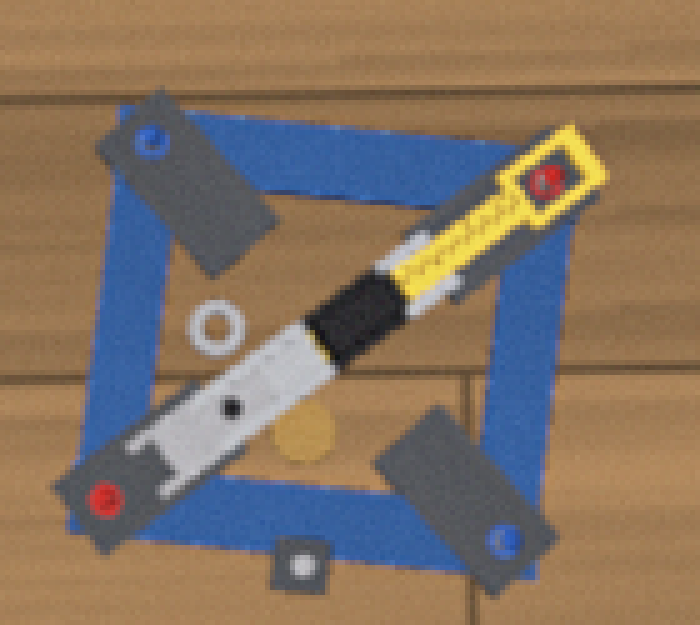

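The rule lies flat along the red diagonal. The loop encloses the red far pin at (548,182), the fork opens towards the red near pin at (106,500), and the bystanders look untouched. I'll let the arm settle, do a numeric check, and hand in.

Request:
jog_arm(targets=[[0,0,0,0,0,0,0.2],[0,0,0,0,0,0,0.2],[0,0,0,0,0,0,0.2],[0,0,0,0,0,0,0.2],[0,0,0,0,0,0,0.2]])

```text
time: 31.18
tool_pos: [486.4, 197.2, 198.3]
tcp_rot: [180.0, -0.0, -12.4]
ft_force: [-0.5, -0.2, 0.6]
finger_gap: 68.2
```

```bash
python3 - <<'E'
from h import *
s=r.snapshot('top')
b,k=blobs(s['pixels'],(20,140,100),(36,255,255),(375,130,425,175),20)
cn,hi=cv2.findContours(k,cv2.RETR_CCOMP,cv2.CHAIN_APPROX_NONE)
for c,h in zip(cn,hi[0]):
    if h[3]>=0 and cv2.contourArea(c)>10:
        m=cv2.moments(c);L=onplane(s,[(m['m10']/m['m00'],m['m01']/m['m00'])],17)[0];print('opening',L.round(1),np.linalg.norm(L[:2]-[660.4,-226.4]).round(1))
s0=np.load('top.npy',allow_pickle=True).item()
for nm,(x0,y0,x1,y1) in dict(jar=(440,115,490,160),mug=(145,120,195,170),driver=(450,170,480,250),wrench=(480,180,503,252),hammer=(115,175,170,280),collar=(334,168,352,183)).items():
    print(nm,np.abs(s['pixels'][y0:y1,x0:x1].astype(int)-s0['pixels'][y0:y1,x0:x1]).mean().round(1))
print(r.hand_in()); print(r.sense()['time'])
E
```

```text
opening [ 661.6 -226.4   17. ] 1.2
jar 2.8
mug 3.4
driver 3.0
wrench 3.1
hammer 7.1
collar 5.4
the job is handed in; nothing more can be done
None
the job is handed in; nothing more can be done
```

Both diagonals were measured, red first and then blue, and the job was handed in at about 31 s; no verdict was reported.

- **Red:** hooked, butted and held still for about 2 s. The wrist pull was about 8.4–9.5 N, which leaves about 5–6 N at the near pin after the spring.
- **Blue:** done the same way and held for about 1.2 s, with a pull of about 9.7 N and about 7 N at the near pin. These near-pin forces are worked out from the wrist sensor, which is noisy by about 0.5 N; they were not measured at the pins.
- **Longer diagonal:** red is longer by about 8 mm. The arm positions at the two butts and the pin positions from the camera agree on this.

The rule was let go flat along the red diagonal, loop over the red far pin and fork towards the red near pin.

**Last checks:**
- The middle of the loop is about 1 mm from the pin in the top view. The rule touched down with its underside about 12 mm up, and the tongue looks closed.
- Comparing images showed no change at the jar, mug, driver and wrench. The difference was slightly higher at the hammer and collar, which I put down to the arm and rule nearby; both looked in place. The roller blank, partly hidden by the rule, was checked by eye only.
- The side-view pin positions differed from the top view by up to about 8 mm because I picked those pixels by eye. I used the top view, and the fit of loop and fork on the pins confirmed it.

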